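Load key-fob blanks into the spring cassette of a stamping-press feeder

TASK

Load the two oblong key-fob blanks into the feeder's empty spring cassette, one at a time: press each down at the open front just far enough to clear the two retaining lips, slide it back under them, plain end first, until it is home against the back plate, and let go so that the spring holds it up against the lips. The height the cassette is clamped at is not known, so feel for it, and never force a blank or the fingers against the lips, the front sill or the back plate. Leave everything else on the bench where it is.

Things in the scene. Friction and masses are not known exactly. Their poses are not given: they have to be found in the camera images.
- feeder: blank feeder fixed to the bench: grey base 165 x 130 x 12 mm, columns, handwheel, and an aluminium cassette on a rise-and-fall carriage, clamped firm. Origin on bench level under the centre of a blank that is fully home; x axis from the cassette's open front (-x, robot side) to its back plate, y left, z up. Cassette height is NOT measured: lips' underside 80 to 96 mm above the bench. No part is above 114 mm
- feeder_lips (a point): bench-level point at feeder x = +10 mm, y = 0, where the lips' front flare ends and the lips proper begin. Two steel lips, x = +10 to +45 mm, 5 mm thick, inner edges at y = +-16 mm, so each covers the outer 4 mm of a blank; an 8 mm high bridge joins them on top at x = +33 to +45. From x = +10 forward to +3 mm they flare up by 3.5 mm. Nothing is above the lips but the bridge
- feeder_mouth (a point): bench-level point at feeder x = +3 mm, y = 0, the front end of the lips' flare. Rear of it side cheeks guide the blank (inner faces y = +-21.5 mm, flared out 3 mm at the front). In front of it there are no lips and only low sides (26 mm below the lips' level), so fingers holding a blank by its long edges in its eyelet half, at least 45 mm ahead of the plain end, stay clear all the way home
- feeder_plate (a point): bench-level point at feeder x = -42 mm, y = 0, under the front edge of the sprung plate (86 x 38 mm, x = -42 to +44). Empty, its top is level with the lips' underside; a loaded blank's top is then held there. It stays level and goes straight down: moves at about 2.5 N, then 0.25 N more per mm. Total travel 34 mm. A blank's underside must go over 10 mm below the lips to pass
- feeder_sill (a point): bench-level point at feeder x = -46.5 mm, y = 0, under the inner face of the front sill: an upright 24 mm wide, 3.5 mm thick, whose rigid top edge is 14.5 mm below the lips' underside. A blank pressed down 4.5 mm deeper than it needs to pass the lips lands on it
- feeder_stop (a point): bench-level point at feeder x = +45 mm, y = 0, under the rigid stop face of the back plate, where the blank's plain end rests when home. Behind it stand the slide block, columns and yoke, x = +51 to +90 mm, y within +-75 mm, up to 114 mm above the bench; the base and handwheel reach x = +139 mm, up to 65 mm high
- fob1: oblong wooden key-fob blank 1 (both are alike): 90 x 40 x 10 mm, 26 g, lying flat on the bench. Origin: centre of the underside. x axis along the 90 mm length, from the end with the brass eyelet (-x) to the plain end (+x); y across the 40 mm width; z up out of the top face
- fob2: oblong wooden key-fob blank 2 (both are alike): 90 x 40 x 10 mm, 26 g, lying flat on the bench. Origin: centre of the underside. x axis along the 90 mm length, from the end with the brass eyelet (-x) to the plain end (+x); y across the 40 mm width; z up out of the top face
- fob1_eye (a point): centre of fob1's brass eyelet, on the top face, 34 mm from the blank's centre, on its -x half
- fob2_eye (a point): centre of fob2's brass eyelet, likewise
- round1: round key-fob blank, same wood and thickness (10 mm), 46 mm diameter with a brass eyelet; bystander. Origin: centre of the underside
- round2: second round key-fob blank, as round1; bystander. Origin: centre of the underside
- ink_tin: closed steel ink tin, 84 mm diameter, 55 mm high; bystander. Origin: centre of the underside
- foil_roll: roll of stamping foil standing on end, 56 mm diameter, 75 mm high; bystander. Origin: centre of the underside
- loupe: black print loupe, 42 mm diameter, 46 mm high; bystander. Origin: centre of the underside
- cleaner: white cleaner bottle, 64 mm diameter, 170 mm high; bystander. Origin: centre of the underside
- brush: brush lying flat, about 20 cm long; bystander

How it is judged:
By the outcome, as a careful person would: the job done as asked, in the order asked, and still so for the second after the job is handed in, with the robot touching nothing.
It also fails if it takes over 67 s, if anything falls off the work surface, if the arm or the gripper's body presses on something with over 40 N, if the wrist force passes 120 N, or if a joint passes its speed limit or range.

ROBOT

A 6-joint arm with a two-finger parallel gripper is mounted at the origin on the work surface. World frame = base frame: x ahead of the robot, y to its left, z up, the work surface at z = 0. Lengths are in m, angles in degrees, forces in N, time in s.
With the tool pointing down it reaches from about 0.3 to 0.75 m from the base axis. Payload 8.5 kg.
Tool frame: the origin (TCP) lies midway between the tips of the shut fingers; the grasp point (between the pads) lies 19 mm behind it (env.grip_depth is the distance from the TCP to the grasp point, in m); x points along the fingers, y is the direction in which the jaws open and shut, and the axes are right-handed (so a half turn about x gives the same grasp; the last joint's range is limited). The gripper opens to 85 mm and grips with 20 to 120 N. Pads are 22 mm wide; open, the fingers measure 114 mm over their backs; the gripper's body (76 mm by 85 mm) begins 54 mm behind the grasp point. The pads swing forward as they close: fully open they stand 13 mm farther back than shut.
Start: joints at [60.774, 21.807, 74.336, -0, 83.858, -12.336], TCP at [0.16, 0.526, 0.231] pointing down, gripper open.
Joint ranges: [-178.18, 178.18], [-50.72, 133.34], [12.68, 142.11], [-81.47, 261.47], [9.98, 163.14], [-165.26, 165.26]. Speed limits (degrees/s): [136.94, 136.94, 180, 180, 180, 180].

INTERFACE

Orientations are given as a 3x3 rotation matrix whose columns are the frame's x, y, z axes.
In Python, from rig import env gives the robot as it stands.
- The arm moves only by the tool play_rows, never from a script. Its arguments are lists of equal length, an entry for each row: "travel": the shift along the world's x, y, z in cm, a list of three; "rotation": the turn, a rotation vector about the world's x, y, z in rad, a list of three; "claw": the finger opening in cm, from 0 to 8.54. A call has 1 to 12 rows; each row shifts and turns the pose as measured when the row begins; what a row does not reach is not made up. A row lasts 1/12 s, in which the tool goes at most 41.7 mm and 7.16 degrees, less where a joint would pass 70% of its speed; a pose out of reach is approached as far as the arm can. A call is refused whole if a number of a shift passes 4.17 or a number of a turn 0.125, either way. A call with a gripper value outside its range is refused whole. The fingers move at their own pace and stop on an object; "squeeze" is the grip in N (left out, the last holds). Time passes only in rows, so rows that do not move let the fingers close. It gives the time, the measured TCP pose, the force and the opening at its end, in the units of the state.
- env.observe(): the state, without advancing time (a new reading comes with each control period).
- env.get_image(name): name is "scene" or "side" or "wrist"; returns the picture (420x560x3 uint8, red, green, blue); there is no depth.
- env.camera_info(name): a dict with "vertical_fov" (degrees; the focal length in pixels is half the picture's height over the tangent of half this angle, whatever the lens; pixels are square), "cx", "cy" (the principal point, pixels), "eye" and "rotation" of the camera in the world. Camera axes: x right, y down, z forward; pixel columns grow to the right and rows downward; lengths in m; the calibration is good to about 2 mm. A picture is of the moment at which its call begins: read the wrist's pose just before it. camera_info takes no time and is no camera call; for the wrist camera it gives the pose at the moment of the call.
- env.close_job(): hands the job in, once; it reports no verdict.
The state is a dict: "time_s": time; "q": joint angles; "qvel": joint speeds; "joint_efforts": joint torques, N m; "position": TCP position; "tool_rot": TCP orientation; "ft_force": force on the tool from outside, world axes, zero at the start; "wrist_torque": the same for the moment, N m; "grip_width": finger opening in m.
Only numpy, scipy, OpenCV 4.12 (cv2) and the standard library are available. Lean on these libraries where they do the work, as an engineer would, in place of code of your own. Each camera call takes 0.05 s, during which the arm holds its last target.

## Working session

There is one attempt and no reset: what is moved stays moved. The work goes in short steps, Python scripts to look and compute and a tool call to move; the robot and the scene stay as the last step left them, time stands still between calls to the robot, and variables do not carry over. Pictures are saved under pics/ and viewed, and the job is handed in when it is done.

Besides the shell and the picture viewer there is one more tool, called after "Request:" in YAML: its name, and indented under it one key for each argument. play_rows: Moves the arm, as the interface text tells. Its arguments: {"type":"object","properties":{"travel":{"type":"array","items":{"type":"array","items":{"type":"number"}}},"rotation":{"type":"array","items":{"type":"array","items":{"type":"number"}}},"claw":{"type":"array","items":{"type":"number"}},"squeeze":{"type":"number"}},"required":["travel","rotation","claw"]}

```bash
mkdir -p pics; ls; python3 - <<'E'
from rig import env
import cv2
for n in ["scene","side","wrist"]:
    i=env.camera_info(n); print(n,i)
    cv2.imwrite(f"pics/a_{n}.png",env.get_image(n)[:,:,::-1])
print(env.observe())
E
```

```text
pics
scene {'vertical_fov': 44.58228954923328, 'cx': 277.58797457092265, 'cy': 208.7380435801436, 'eye': array([ 1.53234527, -0.10549022,  0.74428213]), 'rotation': array([[ 0.20098001,  0.58200866, -0.78795492],
       [ 0.97946339, -0.10619066,  0.17139138],
       [ 0.01607782, -0.80621924, -0.59139837]])}
side {'vertical_fov': 57.11503647426832, 'cx': 278.62479217699536, 'cy': 209.5499653323449, 'eye': array([0.45150419, 0.6132492 , 0.60927957]), 'rotation': array([[-0.97108239, -0.18108742,  0.15558387],
       [-0.23827812,  0.69440642, -0.67898693],
       [ 0.01491756, -0.69642448, -0.71747502]])}
wrist {'vertical_fov': 59.83292537527831, 'cx': 270.8988294098423, 'cy': 206.9921491514674, 'eye': array([0.08835415, 0.54811969, 0.37402985]), 'rotation': array([[ 0.28960064,  0.91476882,  0.28165487],
       [ 0.95714698, -0.27645176, -0.08627907],
       [-0.00106142,  0.29457159, -0.95562883]])}
{'time_s': 0.15, 'q': array([ 6.07744624e+01,  2.18336937e+01,  7.43731614e+01,  6.29388884e-04,
        8.38592932e+01, -1.23368658e+01]), 'qvel': array([-0.00670094, -0.17604035, -0.09504356, -0.04527858,  0.09509245,
       -0.02443384]), 'joint_efforts': array([ 2.33143444e-03, -4.48625028e+01, -2.31345749e+01, -1.65594770e-04,
        3.75276577e-03,  7.54716439e-05]), 'position': array([0.15967606, 0.5260697 , 0.23084841]), 'tool_rot': array([[-5.73218171e-04,  2.90513820e-01,  9.56870624e-01],
       [-1.00221104e-03,  9.56870134e-01, -2.90514271e-01],
       [-9.99999333e-01, -1.12551437e-03, -2.57339190e-04]]), 'ft_force': array([-0.12279693,  0.18906684,  0.84186729]), 'wrist_torque': array([-0.03072103,  0.00580594,  0.00989196]), 'grip_width': 0.08551055442387745}
```

View pics/a_scene.png

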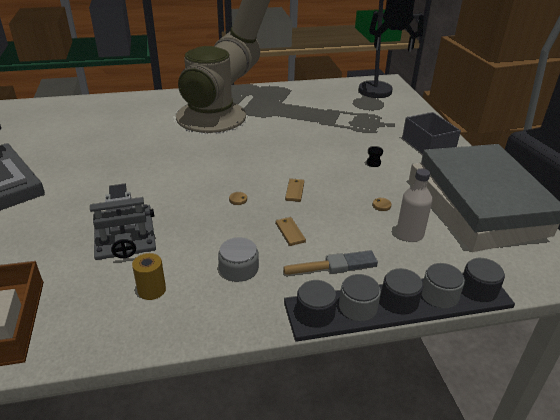

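View pics/a_side.png

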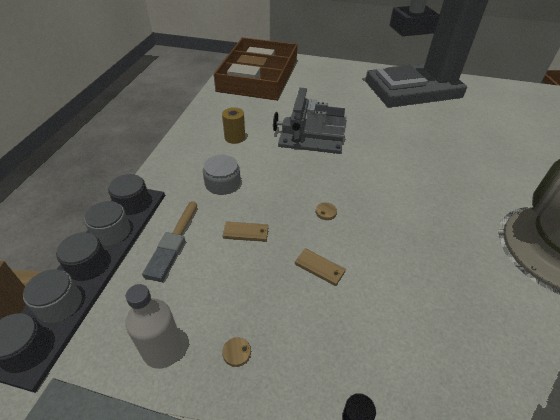

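View pics/a_wrist.png

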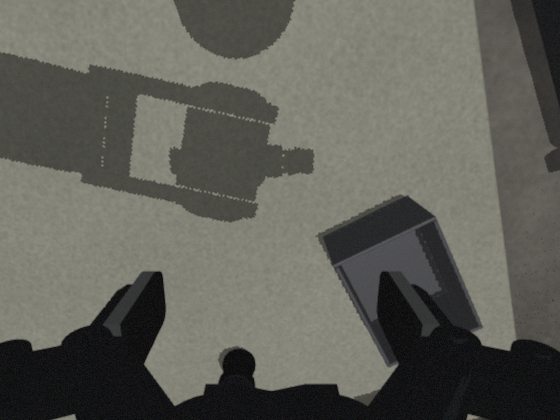

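The side view shows the two fobs at (246,231) and (320,266), with the feeder near (312,125). Next I'll measure them.

```bash
cat > h.py <<'E'
from rig import env
import cv2,numpy as np
def cam(n):
    i=env.camera_info(n); f=210/np.tan(np.radians(i['vertical_fov']/2)); return i['eye'],i['rotation'],f,i['cx'],i['cy']
def ray(c,u,v):
    e,R,f,cx,cy=c; d=R@np.array([(u-cx)/f,(v-cy)/f,1]); return e,d/np.linalg.norm(d)
def onz(c,u,v,z):
    e,d=ray(c,u,v); return e+d*(z-e[2])/d[2]
def proj(c,p):
    e,R,f,cx,cy=c; q=R.T@(np.asarray(p)-e); return np.array([cx+f*q[0]/q[2],cy+f*q[1]/q[2]])
def tri(c1,p1,c2,p2):
    (a,d),(b,g)=ray(c1,*p1),ray(c2,*p2)
    s=np.linalg.lstsq(np.c_[d,-g],b-a,rcond=None)[0]; P,Q=a+s[0]*d,b+s[1]*g
    return (P+Q)/2,np.linalg.norm(P-Q)
def wood(n,img,c,lo=(8,70,70),hi=(25,255,255)):
    hsv=cv2.cvtColor(img,cv2.COLOR_RGB2HSV); m=cv2.inRange(hsv,np.array(lo,np.uint8),np.array(hi,np.uint8))
    out=[]
    for k in cv2.findContours(m,cv2.RETR_EXTERNAL,cv2.CHAIN_APPROX_NONE)[0]:
        if cv2.contourArea(k)<80: continue
        w=np.array([onz(c,*p,0.01)[:2] for p in k[:,0]])
        r=cv2.minAreaRect((w*1000).astype(np.float32)); out.append((r,k[:,0].mean(0)))
    return out
E
python3 - <<'E'
from h import *
for n in ["side","scene"]:
    im=cv2.imread(f"pics/a_{n}.png")[:,:,::-1].copy(); c=cam(n)
    for r,p in wood(n,im,c): print(n,p.round(),np.round(r[0],1),np.round(r[1],1),round(r[2],1))
    x0,y0,w=((260,80,100) if n=="side" else (75,170,100))
    cv2.imwrite(f"pics/crop_{n}.png",cv2.resize(im[y0:y0+w*3//4+15,x0:x0+w,::-1],None,fx=6,fy=6,interpolation=cv2.INTER_CUBIC))
im=cv2.imread("pics/a_side.png")[200:290,210:360]
cv2.imwrite("pics/fobs.png",cv2.resize(im,None,fx=5,fy=5,interpolation=cv2.INTER_CUBIC))
E
```

```text
side [236. 352.] [572.  368.5] [44.6 46. ] 52.4
side [ 26. 274.] [993.6 332.2] [54.2 31.3] 11.1
side [319. 267.] [471.  171.5] [44.2 90.3] 70.2
side [246. 231.] [632.9 122.8] [89.5 46.1] 9.4
side [326. 211.] [481.2  24. ] [44.3 48.1] 14.6
side [185. 218.] [766.5 116.5] [20.8 95.6] 0.7
side [231. 115.] [ 806.2 -284.6] [82.2 60.8] 52.1
side [252.  59.] [ 845.2 -636. ] [95.7 60.5] 0.3
scene [ 18. 294.] [ 748.9 -466.1] [213.4  68.7] 0.4
scene [306. 266.] [766.9 126.5] [25.9 97.6] 0.2
scene [146. 263.] [ 691.4 -203.2] [60.8 59.3] 79.4
scene [291. 230.] [639.9 119.4] [95.6 39.2] 9.3
scene [382. 203.] [576.5 365.7] [43.2 42.5] 79.7
scene [238. 197.] [487.3  20.1] [47.  44.5] 31.3
scene [294. 189.] [475.8 168.2] [40.2 94. ] 70.5
scene [36. 78.] [-363.  -582.4] [279.1 261.8] 10.8
scene [119.  78.] [-348.8 -308.4] [270.8 246.6] 2.6
scene [308.  61.] [-387.5  431.1] [337.3 650.6] 0.3
scene [389.  52.] [-427.9  762.1] [111.1 381.9] 52.1
scene [491.  56.] [-427.  1240.3] [399.3 235.6] 5.8
scene [329.  40.] [-654.1  578.4] [339.9 126.6] 89.2
scene [82. 20.] [-1138.1  -506.9] [586.2  92.9] 8.4
scene [335.  11.] [-1037.5   763. ] [447.1 552.1] 76.7
scene [281.   5.] [-1186.5   468.6] [111.1 303.6] 77.4
scene [181.  36.] [-825.4    5.2] [1208.2  342.8] 1.4
scene [136.  17.] [-1146.8  -259.1] [597.2  81.4] 2.5
scene [23. 11.] [-1217.6  -747.3] [706.3 286.1] 11.9
```

View pics/crop_side.png

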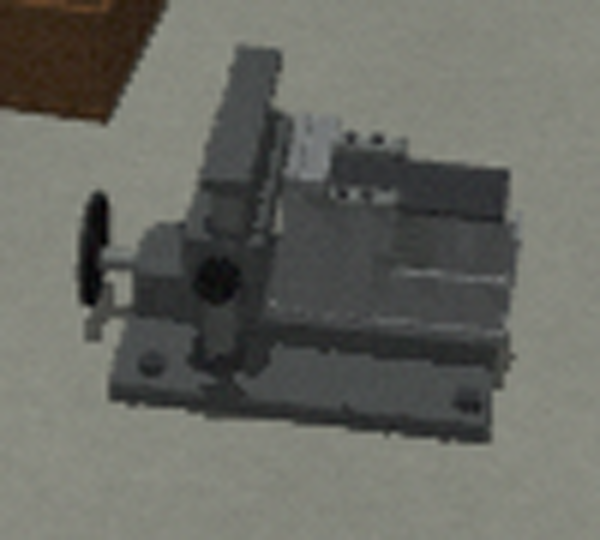

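View pics/crop_scene.png

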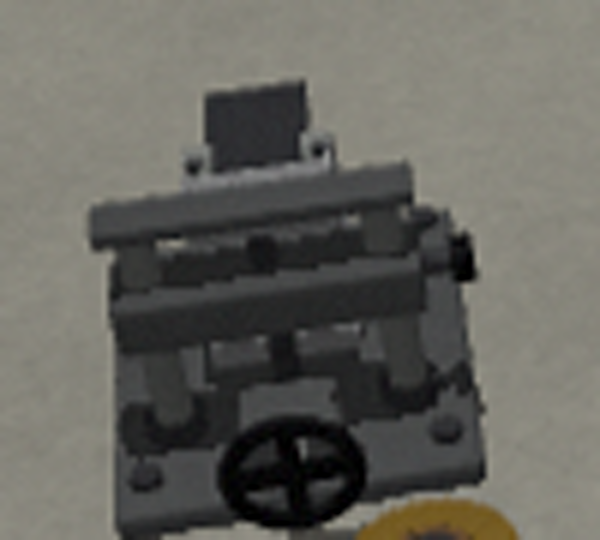

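View pics/fobs.png

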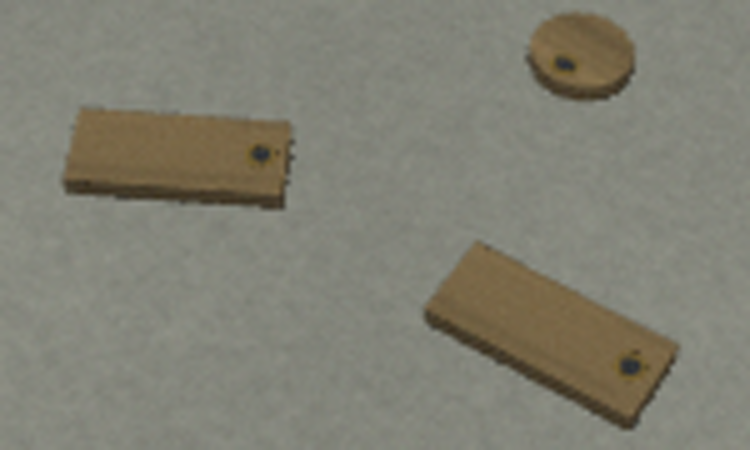

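```bash
python3 - <<'E'
from h import *
c=cam("side"); s=cam("scene")
f=lambda x,y:(260+x/6,80+y/6)
a=onz(c,*f(112,398),0);b=onz(c,*f(490,440),0); print("base left edge",a,b,np.linalg.norm(a-b), np.degrees(np.arctan2(*(a-b)[[1,0]])))
u=(a-b)/np.linalg.norm(a-b); n=np.array([-u[1],u[0],0])
print("origin est",b+26e-3*u-65e-3*n)
g=lambda x,y:(75+x/6,170+y/6)
# base rear corners in scene, top face z=.012 : rear-left (485,465?), rear-right(118,525)
p=onz(s,*g(485,465),.012);q=onz(s,*g(118,525),.012);print("rear",p,q,np.linalg.norm(p-q),np.degrees(np.arctan2(*(p-q)[[1,0]])))
# front top low sides/sill etc: plate front corner
for nm,uv in [("plate front",(510,255)),("lip-end left",(300,180))]: print(nm,[onz(c,*f(*uv),z).round(4) for z in(.08,.096)])
print(env.observe()['position'])
E
```

```text
base left edge [ 0.63846438 -0.18729554  0.        ] [ 0.47464816 -0.20011238  0.        ] 0.16431684842962188 4.4736605920188515
origin est [ 0.50563899 -0.26288633  0.        ]
rear [ 0.64890438 -0.18298373  0.012     ] [ 0.65832224 -0.31029458  0.012     ] 0.12765871954080565 94.23076434362616
plate front [array([ 0.4794, -0.2186,  0.08  ]), array([ 0.4785, -0.1934,  0.096 ])]
lip-end left [array([ 0.5732, -0.2523,  0.08  ]), array([ 0.5695, -0.2262,  0.096 ])]
[0.15967606 0.5260697  0.23084841]
```

Request:
play_rows:
  travel:
    - [2.8,-2.9,0]
    - [2.8,-2.9,0]
    - [2.8,-2.9,0]
    - [2.8,-2.9,0]
    - [2.8,-2.9,0]
    - [2.8,-2.9,0]
    - [2.8,-2.9,0]
    - [2.8,-2.9,0]
    - [2.8,-2.9,0]
    - [2.8,-2.9,0]
    - [2.8,-2.9,0]
    - [2.8,-2.9,0]
  rotation:
    - [0,0,0.031]
    - [0,0,0.031]
    - [0,0,0.031]
    - [0,0,0.031]
    - [0,0,0.031]
    - [0,0,0.031]
    - [0,0,0.031]
    - [0,0,0.031]
    - [0,0,0.031]
    - [0,0,0.031]
    - [0,0,0.031]
    - [0,0,0.031]
  claw: [8.5,8.5,8.5,8.5,8.5,8.5,8.5,8.5,8.5,8.5,8.5,8.5]

```text
time_s: 1.15
position: [0.4981, 0.1663, 0.2287]
tool_rot: [[-0.004, -0.108, 0.994], [-0.003, 0.994, 0.108], [-1.0, -0.002, -0.004]]
ft_force: [-0.1, 0.8, -0.9]
grip_width: 0.0848
```

```bash
python3 - <<'E'
from h import *
c=cam("wrist"); im=env.get_image("wrist"); cv2.imwrite("pics/b_wrist.png",im[:,:,::-1])
print(env.observe()['position'],env.observe()['qvel'].round(2))
for r,p in wood("w",im,c): print(p.round(),np.round(r[0],1),np.round(r[1],1),round(r[2],1))
np.savez("b_cam.npz",e=c[0],R=c[1])
E
```

```text
[0.50282633 0.16142657 0.22808337] [ 5.2  -1.54  4.61  0.71 -0.83 12.38]
[198. 384.] [771.3 107.9] [21.5 64.1] 1.0
[217. 287.] [635.1 121. ] [90.1 40.3] 9.4
[448. 260.] [573.2 367.7] [45.3 44.1] 15.2
[267. 187.] [511.5 162.7] [25.9 10.6] 72.4
[127. 142.] [483.4  21. ] [45.  45.1] 5.8
[305. 119.] [443.8 189.4] [20.3 23.2] 70.6
```

View pics/b_wrist.png

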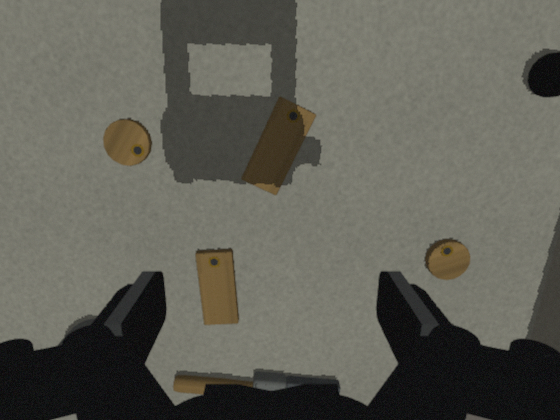

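Request:
play_rows:
  travel:
    - [0,-3.9,0]
    - [0,-3.9,0]
    - [0,-3.9,0]
    - [0,-3.9,0]
    - [0,-3.9,0]
    - [0,-3.9,0]
    - [0,-3.9,0]
    - [0,-3.9,0]
    - [0,-3.9,0]
    - [0,-3.9,0]
    - [0,-3.0,0]
    - [0,0,0]
  rotation:
    - [0,0,0]
    - [0,0,0]
    - [0,0,0]
    - [0,0,0]
    - [0,0,0]
    - [0,0,0]
    - [0,0,0]
    - [0,0,0]
    - [0,0,0]
    - [0,0,0]
    - [0,0,0]
    - [0,0,0]
  claw: [8.5,8.5,8.5,8.5,8.5,8.5,8.5,8.5,8.5,8.5,8.5,8.5]

```text
time_s: 2.2
position: [0.4992, -0.2763, 0.2242]
tool_rot: [[-0.007, -0.103, 0.995], [-0.003, 0.995, 0.103], [-1.0, -0.002, -0.007]]
ft_force: [-0.1, 0.2, 0.4]
grip_width: 0.0849
```

The wrist view shows fob A at (217,287), lit and measuring 90x40 mm, and fob B at (280,145) in the arm's shadow. Both eyelets face the robot. Next is the feeder.

```bash
python3 - <<'E'
from h import *
im=cv2.imread("pics/b_wrist.png")[:,:,::-1].copy(); z=np.load("b_cam.npz"); c=cam("wrist"); c=(z['e'],z['R'])+c[2:]
for r,p in wood("w",im,c,lo=(8,90,25)): print(p.round(),np.round(r[0],1),np.round(r[1],1),round(r[2],1))
c=cam("wrist"); im=env.get_image("wrist"); cv2.imwrite("pics/c_wrist.png",im[:,:,::-1])
print(env.observe()['position'],env.observe()['qvel'].round(2))
np.savez("c_cam.npz",e=c[0],R=c[1])
E
```

```text
[211. 383.] [768.5 124.3] [25.5 94.8] 0.4
[217. 286.] [633.8 120.7] [92.1 39.9] 9.3
[447. 259.] [571.9 366.2] [49. 44.] 53.4
[127. 142.] [483.2  21.9] [44.5 46.4] 26.5
[278. 145.] [471.9 169.5] [39.3 89.3] 70.6
[ 0.49925096 -0.27414667  0.22414237] [ 3.53 -1.75  2.57  0.83  0.18  1.66]
```

View pics/c_wrist.png

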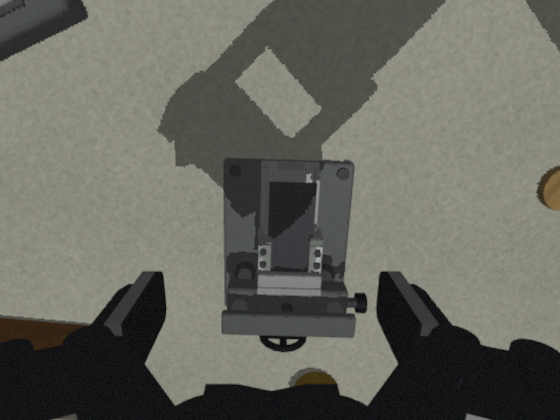

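```bash
python3 - <<'E'
from h import *
im=cv2.imread("pics/c_wrist.png")[145:345,205:375]
g=cv2.convertScaleAbs(im,alpha=2.2,beta=10)
cv2.imwrite("pics/c_crop.png",cv2.resize(g,None,fx=3,fy=3,interpolation=cv2.INTER_CUBIC)[:600])
cv2.imwrite("pics/c_crop2.png",cv2.resize(g[20:140,35:130],None,fx=6,fy=5,interpolation=cv2.INTER_CUBIC))
E
```

```text
(no output)
```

View pics/c_crop.png

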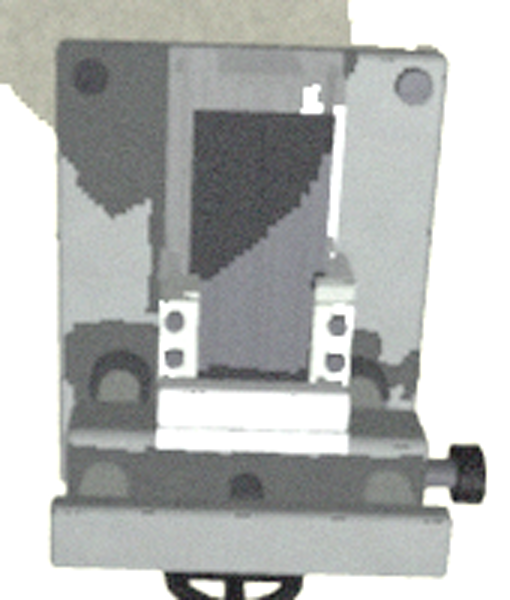

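View pics/c_crop2.png

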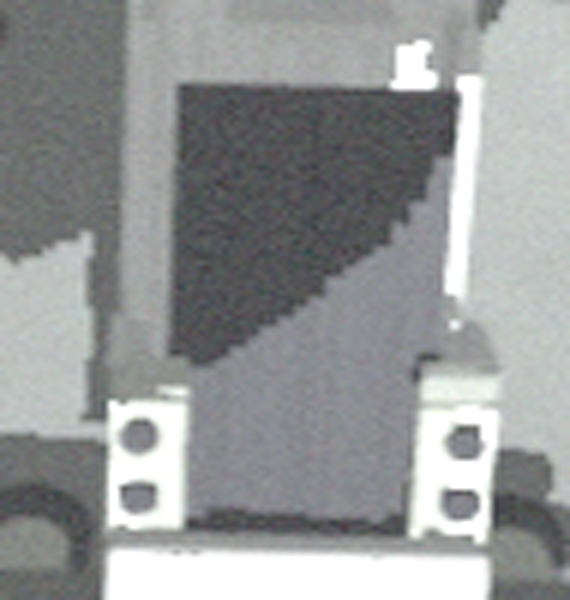

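```bash
python3 - <<'E'
from h import *
z=np.load("c_cam.npz"); c=cam("wrist"); c=(z['e'],z['R'])+c[2:]
print("eye",c[0])
f1=lambda x,y:(205+x/3,145+y/3); f2=lambda x,y:(240+x/6,165+y/5)
a=onz(c,*f1(58,42),.012);b=onz(c,*f1(443,48),.012)
print("base front corners",a,b,np.linalg.norm(a-b)); yaw=np.degrees(np.arctan2(*(b-a)[[1,0]]))-90;print("yaw",yaw)
u=np.array([np.cos(np.radians(yaw)),np.sin(np.radians(yaw)),0]);print("orig",(a+b)/2+.026*u)
for Z in(.080,.088,.096):
  p=onz(c,*f2(177,86),Z);q=onz(c,*f2(456,93),Z);print(Z,"plate w",np.linalg.norm(p-q),"yaw",np.degrees(np.arctan2(*(q-p)[[1,0]]))-90,"orig",(p+q)/2+.042*u)
  # lips outer/inner at front x=10 top z+5
  P=[onz(c,*f2(*k),Z+.005) for k in((108,400),(187,400),(420,405),(500,405))]
  print("   lips y gaps",np.linalg.norm(P[1]-P[2]),np.linalg.norm(P[0]-P[3]),"orig",(P[1]+P[2])/2-.010*u)
# crop2 of side
im=cv2.convertScaleAbs(cv2.imread("pics/a_side.png")[85:160,285:350],alpha=2,beta=10)
cv2.imwrite("pics/s_crop.png",cv2.resize(im,None,fx=8,fy=8,interpolation=cv2.INTER_CUBIC))
E
```

```text
eye [ 0.42599527 -0.283564    0.36795245]
base front corners [ 0.48837243 -0.32360653  0.012     ] [ 0.4772244  -0.19825477  0.012     ] 0.12584650146483817
yaw 5.082172654412446
orig [ 0.5086962  -0.25862745  0.012     ]
0.08 plate w 0.037592713389419344 yaw 4.2216973307819785 orig [ 0.53189298 -0.255947    0.08      ]
   lips y gaps 0.032485575541951965 0.05463118120860312 orig [ 0.53236819 -0.25628942  0.085     ]
0.088 plate w 0.03654829890742341 yaw 4.221697330781964 orig [ 0.53011316 -0.2566109   0.088     ]
   lips y gaps 0.03156710105653739 0.05308657732792506 orig [ 0.52907906 -0.25708561  0.093     ]
0.096 plate w 0.035503884425427394 yaw 4.22169733078195 orig [ 0.52833335 -0.2572748   0.096     ]
   lips y gaps 0.030648626571122852 0.05154197344724694 orig [ 0.52578992 -0.2578818   0.101     ]
```

View pics/s_crop.png

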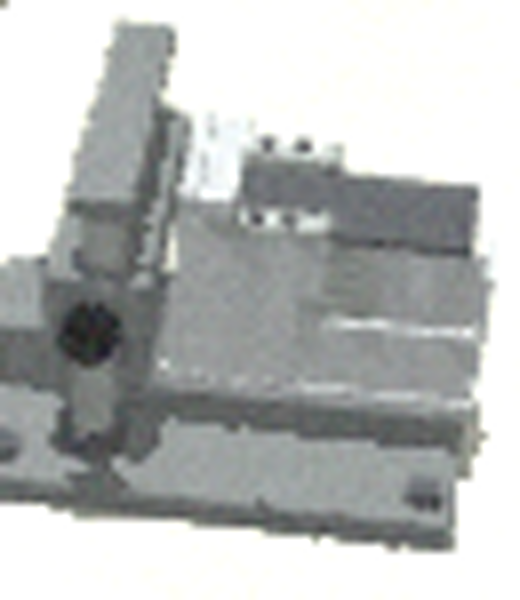

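```bash
python3 - <<'E'
from h import *
z=np.load("c_cam.npz"); c=cam("wrist"); c=(z['e'],z['R'])+c[2:]; s=cam("side")
f2=lambda x,y:(240+x/6,165+y/5); g=lambda x,y:(285+x/8,85+y/8)
for n,w,t in [("plate+y",(456,93),(470,252)),("plate-y",(177,86),(478,190)),("lip+ inner x10",(420,405),(332,208)),("lip+ outer x10",(500,405),(330,232)),("lip- outer",(108,400),(340,150)),("hole+front",(466,440),(291,217)),("hole-front",(140,436),(305,144))]:
  print(n,*tri(c,f2(*w),s,g(*t)))
E
```

```text
plate+y [ 0.48682461 -0.2412159   0.08246063] 0.0025775929596651304
plate-y [ 0.48918828 -0.27831382  0.08246644] 0.0033152479923933232
lip+ inner x10 [ 0.5335296  -0.24016197  0.09300454] 0.008023448971894068
lip+ outer x10 [ 0.53262332 -0.22911295  0.0914329 ] 0.00879354019226194
lip- outer [ 0.53767265 -0.28189097  0.08948067] 0.009644849354116662
hole+front [ 0.54272518 -0.23296479  0.09104014] 0.0025956548551836606
hole-front [ 0.5459916  -0.27736039  0.09117761] 0.0037763950977076463
```

Request:
play_rows:
  travel:
    - [1.2,3.9,0]
    - [1.2,3.9,0]
    - [1.2,3.9,0]
    - [1.2,3.9,0]
    - [1.2,3.9,0]
    - [1.2,3.9,0]
    - [1.2,3.9,0]
    - [1.2,3.9,0]
    - [1.2,3.9,0]
    - [1.0,3.5,-1]
    - [0,0,-2]
    - [0,0,0]
  rotation:
    - [0,0,0.01]
    - [0,0,0.01]
    - [0,0,0.01]
    - [0,0,0.01]
    - [0,0,0.01]
    - [0,0,0.01]
    - [0,0,0]
    - [0,0,0]
    - [0,-0.007,0]
    - [0.003,0,0]
    - [0,0,0]
    - [0,0,0]
  claw: [5.6,5.6,5.6,5.6,5.6,5.6,5.6,5.6,5.6,5.6,5.6,5.6]
  squeeze: 80

```text
time_s: 3.25
position: [0.6092, 0.1322, 0.1921]
tool_rot: [[-0.004, -0.171, 0.985], [0.006, 0.985, 0.171], [-1.0, 0.007, -0.003]]
ft_force: [-0.2, -0.7, -0.7]
grip_width: 0.0563
```

```bash
python3 - <<'E'
from h import *
o=env.observe();print(o['position'],o['tool_rot'].round(4),o['qvel'].round(1),o['grip_width'])
c=cam("wrist"); im=env.get_image("wrist"); cv2.imwrite("pics/d_wrist.png",im[:,:,::-1])
for r,p in wood("w",im,c,lo=(8,90,25)): print(p.round(),np.round(r[0],1),np.round(r[1],1),round(r[2],1))
o=env.observe();print(o['position'],o['tool_rot'].round(4))
E
```

```text
[0.60923599 0.13215562 0.19212181] [[-0.0042 -0.1713  0.9852]
 [ 0.006   0.9852  0.1713]
 [-1.      0.0066 -0.0031]] [ 4.8 -1.5 -5.6  1.3  3.8  1.9] 0.056255877447434016
[240. 328.] [768.  129.7] [23.3 89.1] 0.5
[526. 184.] [573.  365.1] [44.4 49.6] 9.8
[252. 203.] [634.7 120. ] [89.3 39.4] 9.8
[340.  36.] [478.5 166.9] [39.4 76.9] 70.7
[160.  14.] [493.   22.9] [26.9 45.6] 10.0
[0.6098166  0.13219267 0.19437403] [[-1.300e-03 -1.712e-01  9.852e-01]
 [ 6.700e-03  9.852e-01  1.712e-01]
 [-1.000e+00  6.800e-03 -1.000e-04]]
```

View pics/d_wrist.png

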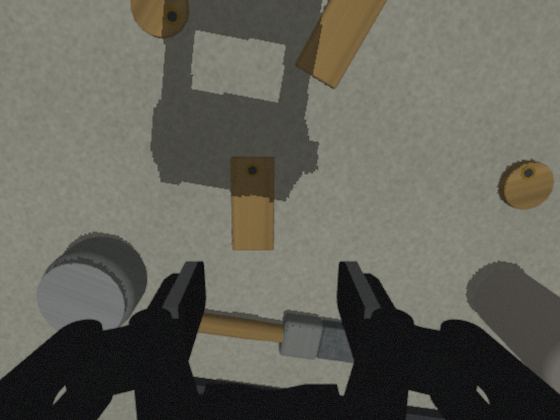

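Request:
play_rows:
  travel:
    - [1.0,-1.42,0]
    - [0,0,-3.5]
    - [0,0,-4.0]
    - [0,0,-4.0]
    - [0,0,-3.0]
    - [0,0,0]
    - [0,0,0]
  rotation:
    - [-0.007,0,-0.004]
    - [0,0,0]
    - [0,0,0]
    - [0,0,0]
    - [0,0,0]
    - [0,0,0]
    - [0,0,0]
  claw: [5.6,5.6,5.6,5.6,5.6,5.6,5.6]

```text
time_s: 3.88
position: [0.625, 0.1091, 0.0558]
tool_rot: [[0.016, -0.16, 0.987], [-0.004, 0.987, 0.16], [-1.0, -0.006, 0.015]]
ft_force: [-0.4, 0.0, 1.2]
grip_width: 0.0558
```

```bash
cat >> h.py <<'E'
def st():
    o=env.observe(); R=o['tool_rot']
    print('t',round(o['time_s'],2),'p',(o['position']*1000).round(1),'toolx',R[:,0].round(4),'yaw',round(np.degrees(np.arctan2(R[1,1],R[0,1]))-90,2),'F',o['ft_force'].round(2),'T',o['wrist_torque'].round(2),'w',round(o['grip_width']*1000,1),'v',np.abs(o['qvel']).max().round(2)); return o
E
python3 -c "
from h import *
st()"
```

```text
t 3.88 p [625.  109.1  55.8] toolx [ 0.0162 -0.0037 -0.9999] yaw 9.21 F [-0.36  0.01  1.16] T [ 0.04 -0.02  0.  ] w 55.8 v 1.52
```

Request:
play_rows:
  travel:
    - [-0.53,0.89,0]
    - [0,0,0]
    - [0,0,-1.5]
    - [0,0,-1.5]
    - [0,0,0]
    - [0,0,0]
  rotation:
    - [0.004,0.016,0.006]
    - [0,0,0]
    - [0,0,0]
    - [0,0,0]
    - [0,0,0]
    - [0,0,0]
  claw: [5.6,5.6,5.6,5.6,5.6,5.6]

```text
time_s: 4.38
position: [0.626, 0.1172, 0.0392]
tool_rot: [[0.019, -0.165, 0.986], [0.0, 0.986, 0.165], [-1.0, -0.003, 0.019]]
ft_force: [-0.4, 0.3, 0.1]
grip_width: 0.0561
```

```bash

python3 -c "
from h import *
st()"
```

```text
t 4.38 p [626.  117.2  39.2] toolx [ 1.910e-02  5.000e-04 -9.998e-01] yaw 9.5 F [-0.4   0.29  0.13] T [ 0.  0. -0.] w 56.1 v 0.47
```

Request:
play_rows:
  travel:
    - [-0.7,0.1,-1.5]
    - [-0.3,0,-1.0]
    - [0,0,0]
    - [0,0,0]
  rotation:
    - [0,0.02,0]
    - [0,0.01,0]
    - [0,0,0]
    - [0,0,0]
  claw: [5.6,5.6,5.6,5.6]

```text
time_s: 4.72
position: [0.6166, 0.1187, 0.0162]
tool_rot: [[-0.008, -0.166, 0.986], [0.0, 0.986, 0.166], [-1.0, 0.002, -0.008]]
ft_force: [-1.6, -0.8, 0.3]
grip_width: 0.0559
```

```bash

python3 -c "
from h import *
st()"
```

```text
t 4.72 p [616.6 118.7  16.2] toolx [-8.e-03  4.e-04 -1.e+00] yaw 9.53 F [-1.56 -0.77  0.3 ] T [ 0.01 -0.04  0.02] w 55.9 v 0.68
```

Request:
play_rows:
  travel:
    - [0.2,0,-0.8]
    - [0.0,0,-0.4]
    - [0,0,-0.2]
    - [0,0,0]
    - [0,0,0]
  rotation:
    - [0,-0.006,0]
    - [0,-0.003,0]
    - [0,0,0]
    - [0,0,0]
    - [0,0,0]
  claw: [5.6,5.6,5.6,5.6,5.6]

```text
time_s: 5.13
position: [0.619, 0.1186, 0.0008]
tool_rot: [[0.002, -0.166, 0.986], [0.0, 0.986, 0.166], [-1.0, 0.0, 0.002]]
ft_force: [-0.5, 0.1, 0.4]
grip_width: 0.056
```

```bash

python3 -c "
from h import *
st()
cv2.imwrite('pics/e_wrist.png',env.get_image('wrist')[:,:,::-1])
im=env.get_image('side')[190:270,200:310,::-1]
cv2.imwrite('pics/e_side.png',cv2.resize(im,None,fx=6,fy=6,interpolation=cv2.INTER_CUBIC))
st()"
```

```text
t 5.13 p [619.  118.6   0.8] toolx [ 2.1e-03  4.0e-04 -1.0e+00] yaw 9.53 F [-0.47  0.14  0.41] T [-0.05 -0.01  0.03] w 56.0 v 0.37
t 5.23 p [619.  118.6   1. ] toolx [ 2.3e-03  4.0e-04 -1.0e+00] yaw 9.53 F [0.56 0.55 0.38] T [ 0.   -0.01  0.02] w 56.1 v 0.16
```

View pics/e_wrist.png

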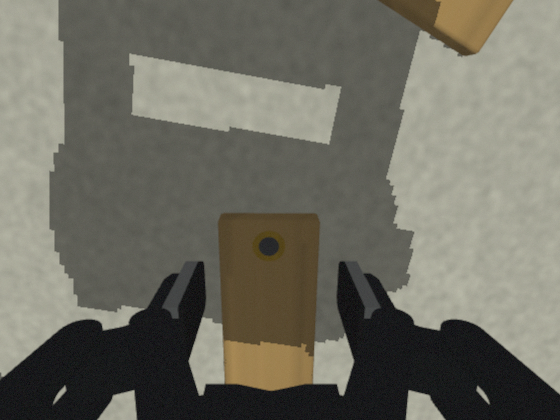

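View pics/e_side.png

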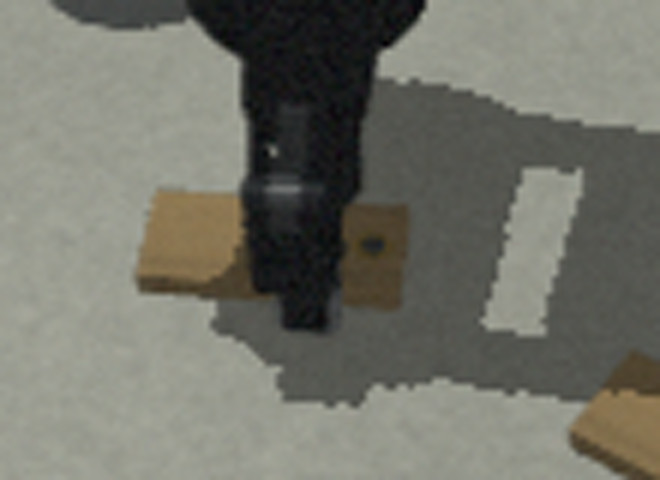

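Request:
play_rows:
  travel:
    - [0,0,0]
    - [0,0,0]
    - [0,0,0]
    - [0,0,0]
    - [0,0,0]
  rotation:
    - [0,0,0]
    - [0,0,0]
    - [0,0,0]
    - [0,0,0]
    - [0,0,0]
  claw: [4.5,3.5,3.0,3.0,3.0]
  squeeze: 90

```text
time_s: 5.65
position: [0.6196, 0.1186, 0.0027]
tool_rot: [[0.004, -0.166, 0.986], [0.0, 0.986, 0.166], [-1.0, -0.0, 0.004]]
ft_force: [0.6, 0.1, -0.6]
grip_width: 0.0367
```

```bash

python3 -c "
from h import *
st()"
```

```text
t 5.65 p [619.6 118.6   2.7] toolx [ 4.4e-03  4.0e-04 -1.0e+00] yaw 9.53 F [ 0.58  0.08 -0.58] T [ 0.    0.03 -0.03] w 36.7 v 0.07
```

Request:
play_rows:
  travel:
    - [0,0,1.5]
    - [0,0,2.0]
    - [0,0,2.0]
    - [0,0,1.0]
    - [0,0,0]
  rotation:
    - [0,0,0]
    - [0,0,0]
    - [0,0,0]
    - [0,0,0]
    - [0,0,0]
  claw: [3.0,3.0,3.0,3.0,3.0]

```text
time_s: 6.07
position: [0.6183, 0.1186, 0.0682]
tool_rot: [[0.0, -0.165, 0.986], [0.0, 0.986, 0.165], [-1.0, 0.0, 0.0]]
ft_force: [-0.0, -0.5, -0.2]
grip_width: 0.037
```

```bash

python3 -c "
from h import *
st()
cv2.imwrite('pics/f_wrist.png',env.get_image('wrist')[:,:,::-1])
im=env.get_image('side')[170:270,200:330,::-1]
cv2.imwrite('pics/f_side.png',cv2.resize(im,None,fx=6,fy=6,interpolation=cv2.INTER_CUBIC))
st()"
```

```text
t 6.07 p [618.3 118.6  68.2] toolx [ 2.e-04  4.e-04 -1.e+00] yaw 9.52 F [-0.03 -0.54 -0.16] T [-0.08 -0.01  0.01] w 37.0 v 1.03
t 6.17 p [617.4 118.5  66.2] toolx [-2.8e-03  4.0e-04 -1.0e+00] yaw 9.52 F [-0.33 -0.6  -0.58] T [-0.05  0.   -0.03] w 37.1 v 1.19
```

View pics/f_wrist.png

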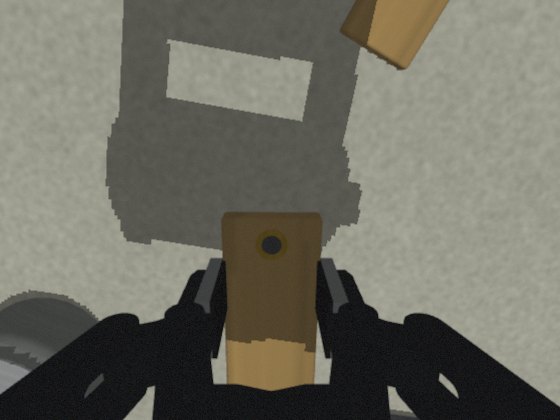

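View pics/f_side.png

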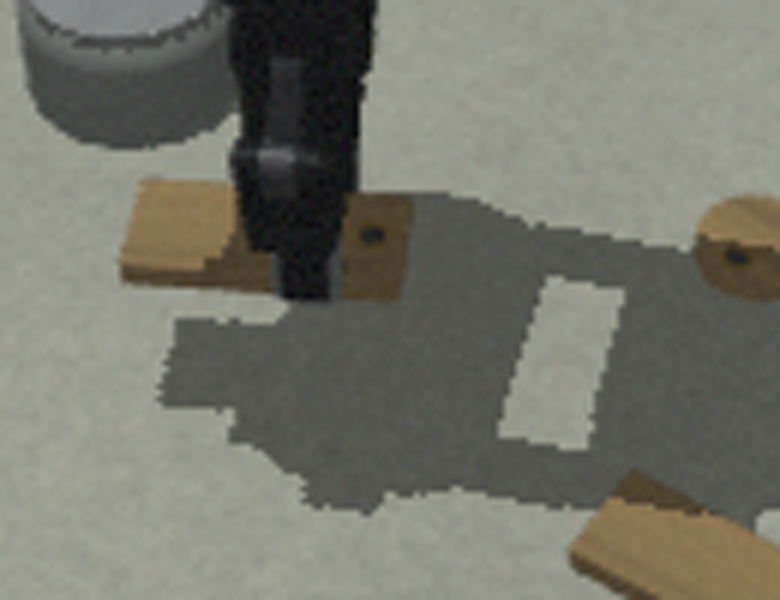

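```bash

python3 - <<'E'
from h import *
c=cam('wrist');o=st()
im=cv2.imread('pics/f_wrist.png');print(c[0])
p=onz(c,271.5,244,o['position'][2]-.0027+.010)
R=o['tool_rot'];d=p-o['position'];print('eye in tool z,y mm',(d@R[:,2])*1000,(d@R[:,1])*1000)
# targets: fob centre = TCP + L*u
L=(d@R[:,2])+.034;print('L',L)
yaw=np.radians(4.4);u=np.array([np.cos(yaw),np.sin(yaw)]);O=np.array([.5307,-.2565])
for x in(-.050,-.046,0): print(x,O+(x-.0158)*u)
E
```

```text
t 6.17 p [617.4 118.5  66.2] toolx [-2.8e-03  4.0e-04 -1.0e+00] yaw 9.52 F [-0.33 -0.6  -0.58] T [-0.05  0.   -0.03] w 37.1 v 1.19
[0.54424209 0.10612252 0.209614  ]
eye in tool z,y mm -17.086519455094955 0.288752816391979
L 0.016913480544905046
-0.05 [ 0.46509393 -0.26154811]
-0.046 [ 0.46908214 -0.26124124]
0 [ 0.51494657 -0.25771216]
```

Request:
play_rows:
  travel:
    - [0,0,3.0]
    - [0,-0.5,3.5]
    - [-1.5,-3.7,1.5]
    - [-1.5,-3.8,0]
    - [-1.5,-3.8,0]
    - [-1.5,-3.8,0]
    - [-1.5,-3.8,0]
    - [-1.5,-3.8,0]
    - [-1.5,-3.8,0]
    - [-1.5,-3.8,0]
    - [-1.5,-3.6,0]
    - [0,0,0]
  rotation:
    - [0,0,0]
    - [0,0,0]
    - [0,0,-0.01]
    - [0,0,-0.01]
    - [0,0,-0.01]
    - [0,0,-0.01]
    - [0,0,-0.01]
    - [0,0,-0.01]
    - [0,0,-0.01]
    - [0,0,-0.01]
    - [0,0,-0.01]
    - [0,0,0]
  claw: [3.0,3.0,3.0,3.0,3.0,3.0,3.0,3.0,3.0,3.0,3.0,3.0]

```text
time_s: 7.17
position: [0.4704, -0.2323, 0.1327]
tool_rot: [[-0.024, -0.078, 0.997], [0.007, 0.997, 0.079], [-1.0, 0.009, -0.024]]
ft_force: [0.2, -0.1, -0.3]
grip_width: 0.037
```

```bash

python3 -c "
from h import *
st()"
```

```text
t 7.17 p [ 470.4 -232.3  132.7] toolx [-0.0244  0.0074 -0.9997] yaw 4.49 F [ 0.24 -0.08 -0.27] T [-0.03 -0.01 -0.03] w 37.0 v 3.13
```

Request:
play_rows:
  travel:
    - [-0.2,-1.6,0]
    - [-0.2,-1.3,0]
    - [0,0,0]
    - [0,0,0]
  rotation:
    - [-0.004,-0.013,0]
    - [-0.003,-0.012,0]
    - [0,0,0]
    - [0,0,0]
  claw: [3.0,3.0,3.0,3.0]

```text
time_s: 7.5
position: [0.4635, -0.2635, 0.1277]
tool_rot: [[-0.005, -0.073, 0.997], [0.006, 0.997, 0.073], [-1.0, 0.007, -0.005]]
ft_force: [0.1, 0.3, -0.4]
grip_width: 0.0372
```

```bash

python3 -c "
from h import *
st()
cv2.imwrite('pics/g_wrist.png',env.get_image('wrist')[:,:,::-1])
im=env.get_image('side')[70:170,260:390,::-1]
cv2.imwrite('pics/g_side.png',cv2.resize(cv2.convertScaleAbs(im,alpha=1.7),None,fx=6,fy=6,interpolation=cv2.INTER_CUBIC))
st()"
```

```text
t 7.5 p [ 463.5 -263.5  127.7] toolx [-0.005   0.0063 -1.    ] yaw 4.16 F [ 0.09  0.3  -0.44] T [-0.02 -0.02 -0.  ] w 37.2 v 0.99
t 7.6 p [ 463.8 -262.9  128. ] toolx [-0.0048  0.006  -1.    ] yaw 4.24 F [ 1.04 -0.01 -0.54] T [ 0.03 -0.03 -0.03] w 36.6 v 0.56
```

View pics/g_wrist.png

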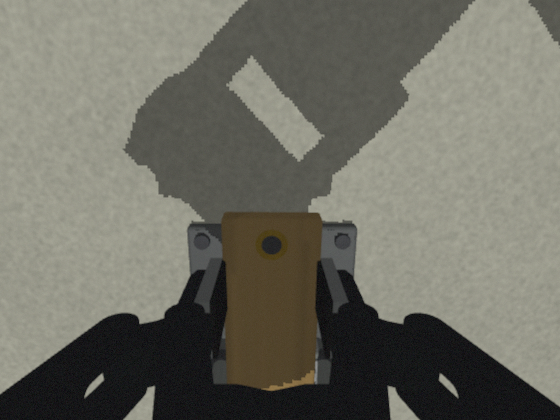

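View pics/g_side.png

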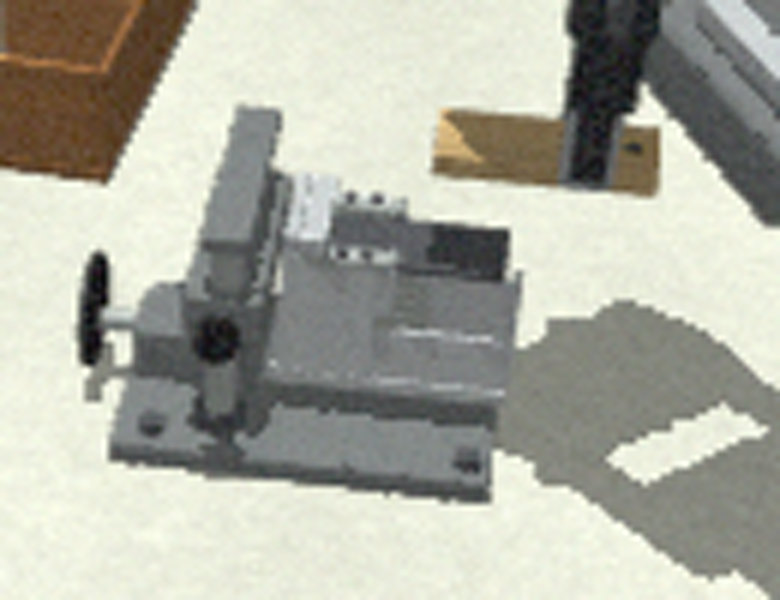

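Request:
play_rows:
  travel:
    - [0.2,0.1,-1.4]
    - [0.0,0,-1.4]
    - [0,0,-0.4]
    - [0,0,0]
    - [0,0,0]
  rotation:
    - [-0.006,-0.003,0.002]
    - [0,0,0]
    - [0,0,0]
    - [0,0,0]
    - [0,0,0]
  claw: [3.0,3.0,3.0,3.0,3.0]

```text
time_s: 8.02
position: [0.4675, -0.2575, 0.0951]
tool_rot: [[-0.002, -0.081, 0.997], [0.001, 0.997, 0.081], [-1.0, 0.001, -0.002]]
ft_force: [0.1, 0.2, 0.2]
grip_width: 0.0369
```

```bash

python3 -c "
from h import *
st()"
```

```text
t 8.02 p [ 467.5 -257.5   95.1] toolx [-2.2e-03  5.0e-04 -1.0e+00] yaw 4.67 F [0.1  0.17 0.16] T [-0.02 -0.01  0.03] w 36.9 v 0.78
```

Request:
play_rows:
  travel:
    - [0,-0.3,0]
    - [0,-0.1,0]
    - [0,0,0]
    - [0,0,0]
  rotation:
    - [0,-0.002,-0.003]
    - [0,0,0]
    - [0,0,0]
    - [0,0,0]
  claw: [3.0,3.0,3.0,3.0]

```text
time_s: 8.35
position: [0.4685, -0.2618, 0.0971]
tool_rot: [[0.002, -0.079, 0.997], [-0.001, 0.997, 0.079], [-1.0, -0.002, 0.002]]
ft_force: [-0.2, 0.5, -0.4]
grip_width: 0.0369
```

```bash

python3 -c "
from h import *
st()"
```

```text
t 8.35 p [ 468.5 -261.8   97.1] toolx [ 0.0021 -0.0014 -1.    ] yaw 4.55 F [-0.24  0.5  -0.44] T [ 0.06 -0.04  0.03] w 36.9 v 0.4
```

Request:
play_rows:
  travel:
    - [0,0,-0.3]
    - [0,0,-0.15]
    - [0,0,0]
  rotation:
    - [0,0,0]
    - [0,0,0]
    - [0,0,0]
  claw: [3.0,3.0,3.0]

```text
time_s: 8.6
position: [0.4686, -0.2621, 0.0928]
tool_rot: [[0.003, -0.079, 0.997], [-0.002, 0.997, 0.079], [-1.0, -0.003, 0.003]]
ft_force: [-0.1, -0.2, 1.0]
grip_width: 0.0369
```

```bash

python3 -c "
from h import *
st()"
```

```text
t 8.6 p [ 468.6 -262.1   92.8] toolx [ 0.0032 -0.0023 -1.    ] yaw 4.52 F [-0.06 -0.23  1.02] T [0.02 0.03 0.04] w 36.9 v 0.07
```

Request:
play_rows:
  travel:
    - [-0.2,0.05,-0.2]
    - [0,0,-0.1]
    - [0,0,0]
  rotation:
    - [0.002,0.002,0]
    - [0,0,0]
    - [0,0,0]
  claw: [3.0,3.0,3.0]

```text
time_s: 8.85
position: [0.4662, -0.2615, 0.0893]
tool_rot: [[0.001, -0.079, 0.997], [0.0, 0.997, 0.079], [-1.0, 0.0, 0.001]]
ft_force: [0.5, 1.2, -0.8]
grip_width: 0.0372
```

```bash

python3 -c "
from h import *
st()"
```

```text
t 8.85 p [ 466.2 -261.5   89.3] toolx [ 6.e-04  2.e-04 -1.e+00] yaw 4.52 F [ 0.48  1.17 -0.79] T [-0.02  0.01  0.05] w 37.2 v 0.33
```

Request:
play_rows:
  travel:
    - [0,0,-0.2]
    - [0,0,-0.1]
    - [0,0,0]
  rotation:
    - [0,0,0]
    - [0,0,0]
    - [0,0,0]
  claw: [3.0,3.0,3.0]

```text
time_s: 9.1
position: [0.4662, -0.2615, 0.0859]
tool_rot: [[0.0, -0.079, 0.997], [0.0, 0.997, 0.079], [-1.0, 0.0, 0.0]]
ft_force: [0.2, -0.3, 0.5]
grip_width: 0.0367
```

```bash

python3 -c "
from h import *
st()"
```

```text
t 9.1 p [ 466.2 -261.5   85.9] toolx [ 5.e-04  3.e-04 -1.e+00] yaw 4.52 F [ 0.22 -0.28  0.52] T [ 0.03  0.01 -0.01] w 36.7 v 0.12
```

Request:
play_rows:
  travel:
    - [0,0,-0.15]
    - [0,0,0]
    - [0,0,0]
  rotation:
    - [0,0,0]
    - [0,0,0]
    - [0,0,0]
  claw: [3.0,3.0,3.0]

```text
time_s: 9.35
position: [0.4662, -0.2616, 0.0846]
tool_rot: [[0.001, -0.079, 0.997], [-0.0, 0.997, 0.079], [-1.0, -0.0, 0.001]]
ft_force: [-1.1, 0.8, 1.8]
grip_width: 0.0369
```

```bash

python3 -c "
from h import *
st()"
```

```text
t 9.35 p [ 466.2 -261.6   84.6] toolx [ 7.e-04 -0.e+00 -1.e+00] yaw 4.52 F [-1.08  0.82  1.75] T [0.07 0.11 0.06] w 36.9 v 0.06
```

Request:
play_rows:
  travel:
    - [0,0,-0.15]
    - [0,0,0]
    - [0,0,0]
  rotation:
    - [0,0,0]
    - [0,0,0]
    - [0,0,0]
  claw: [3.0,3.0,3.0]

```text
time_s: 9.6
position: [0.4663, -0.2617, 0.0835]
tool_rot: [[0.001, -0.079, 0.997], [-0.0, 0.997, 0.079], [-1.0, -0.001, 0.001]]
ft_force: [-2.0, 0.8, 2.3]
grip_width: 0.037
```

```bash

python3 -c "
from h import *
st()"
```

```text
t 9.6 p [ 466.3 -261.7   83.5] toolx [ 1.1e-03 -5.0e-04 -1.0e+00] yaw 4.53 F [-2.    0.77  2.31] T [0.1  0.1  0.02] w 37.0 v 0.1
```

```bash

python3 -c "
from h import *
st()
cv2.imwrite('pics/h_wrist.png',env.get_image('wrist')[:,:,::-1])
im=env.get_image('side')[70:170,260:390,::-1]
cv2.imwrite('pics/h_side.png',cv2.resize(cv2.convertScaleAbs(im,alpha=1.7),None,fx=6,fy=6,interpolation=cv2.INTER_CUBIC))
im=env.get_image('scene')[150:270,60:200,::-1]
cv2.imwrite('pics/h_scene.png',cv2.resize(cv2.convertScaleAbs(im,alpha=1.7),None,fx=5,fy=5,interpolation=cv2.INTER_CUBIC))
st()"
```

```text
t 9.6 p [ 466.3 -261.7   83.5] toolx [ 1.1e-03 -5.0e-04 -1.0e+00] yaw 4.53 F [-2.    0.77  2.31] T [0.1  0.1  0.02] w 37.0 v 0.1
t 9.75 p [ 466.3 -261.7   83.5] toolx [ 1.1e-03 -4.0e-04 -1.0e+00] yaw 4.52 F [0.04 0.05 2.48] T [0.15 0.09 0.01] w 37.2 v 0.11
```

View pics/h_side.png

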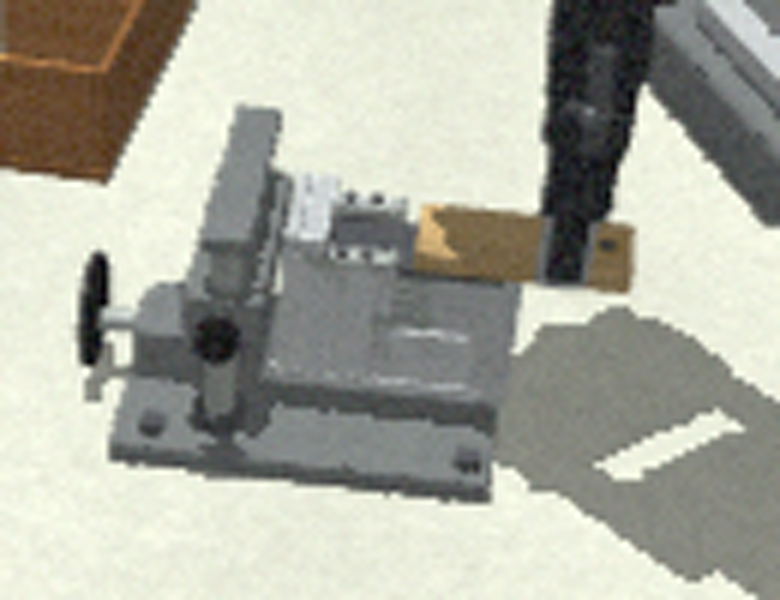

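View pics/h_scene.png

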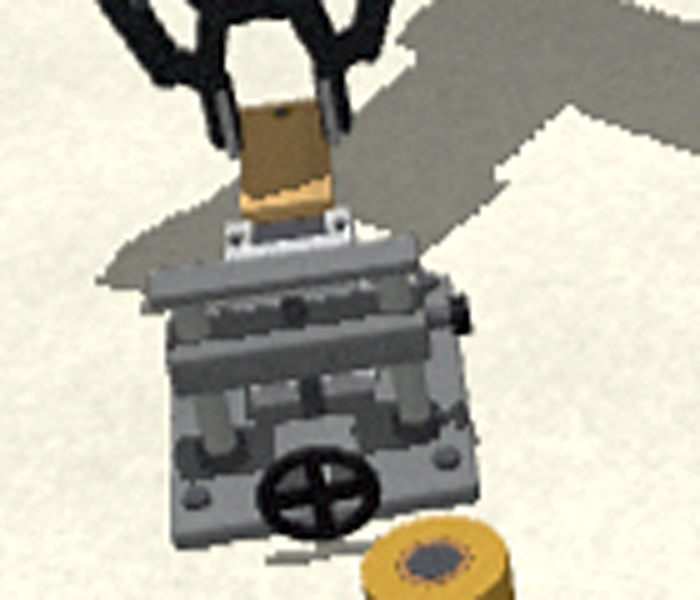

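View pics/h_wrist.png

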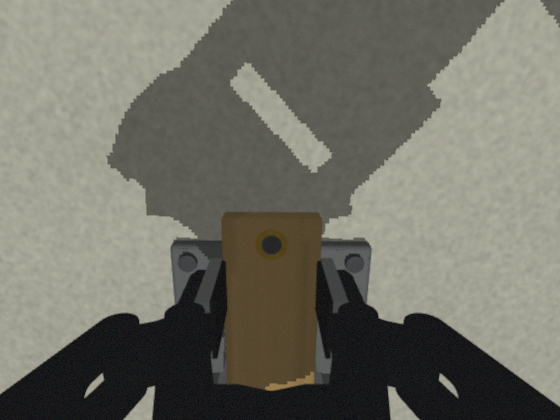

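Request:
play_rows:
  travel:
    - [0,0,-0.35]
    - [0,0,-0.35]
    - [0,0,-0.25]
    - [0,0,0]
    - [0,0,0]
  rotation:
    - [0,0,0]
    - [0,0,0]
    - [0,0,0]
    - [0,0,0]
    - [0,0,0]
  claw: [3.0,3.0,3.0,3.0,3.0]

```text
time_s: 10.17
position: [0.4664, -0.2618, 0.0735]
tool_rot: [[0.002, -0.079, 0.997], [-0.001, 0.997, 0.079], [-1.0, -0.001, 0.002]]
ft_force: [-1.9, 0.5, 6.1]
grip_width: 0.037
```

```bash

python3 -c "
from h import *
st()
im=env.get_image('side')[70:170,260:390,::-1]
cv2.imwrite('pics/i_side.png',cv2.resize(cv2.convertScaleAbs(im,alpha=1.7),None,fx=6,fy=6,interpolation=cv2.INTER_CUBIC))
st()"
```

```text
t 10.17 p [ 466.4 -261.8   73.5] toolx [ 0.0018 -0.0011 -1.    ] yaw 4.53 F [-1.86  0.47  6.07] T [0.19 0.11 0.04] w 37.0 v 0.29
t 10.22 p [ 466.4 -261.7   73.5] toolx [ 0.0018 -0.001  -1.    ] yaw 4.53 F [-1.48  0.18  4.77] T [0.22 0.19 0.01] w 37.1 v 0.18
```

View pics/i_side.png

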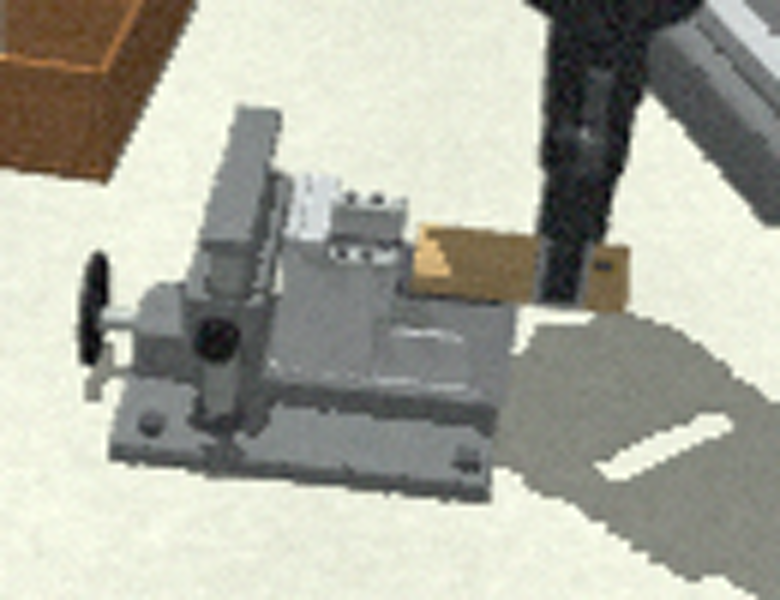

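Request:
play_rows:
  travel:
    - [0.3,0.02,0]
    - [0.2,0.02,0]
    - [0,0,0]
  rotation:
    - [0,0,0]
    - [0,0,0]
    - [0,0,0]
  claw: [3.0,3.0,3.0]

```text
time_s: 10.47
position: [0.4712, -0.2615, 0.0736]
tool_rot: [[0.0, -0.079, 0.997], [-0.001, 0.997, 0.079], [-1.0, -0.001, 0.0]]
ft_force: [-2.2, 0.6, 5.2]
grip_width: 0.037
```

```bash

python3 -c "
from h import *
st()"
```

```text
t 10.47 p [ 471.2 -261.5   73.6] toolx [ 4.0e-04 -1.2e-03 -1.0e+00] yaw 4.52 F [-2.16  0.6   5.23] T [ 0.16  0.3  -0.02] w 37.0 v 0.12
```

Request:
play_rows:
  travel:
    - [0.2,0.02,-0.03]
    - [0.2,0.02,0]
    - [0,0,0]
  rotation:
    - [0,0,0]
    - [0,0,0]
    - [0,0,0]
  claw: [3.0,3.0,3.0]

```text
time_s: 10.72
position: [0.4753, -0.2612, 0.0733]
tool_rot: [[-0.0, -0.079, 0.997], [-0.002, 0.997, 0.079], [-1.0, -0.002, -0.0]]
ft_force: [-1.1, 0.9, 4.4]
grip_width: 0.0368
```

```bash

python3 -c "
from h import *
st()"
```

```text
t 10.72 p [ 475.3 -261.2   73.3] toolx [-2.0e-04 -1.6e-03 -1.0e+00] yaw 4.54 F [-1.1   0.89  4.43] T [ 0.12  0.18 -0.01] w 36.8 v 0.13
```

Request:
play_rows:
  travel:
    - [0.2,0.02,-0.03]
    - [0.2,0.02,0]
    - [0,0,0]
  rotation:
    - [0,0,0]
    - [0,0,0]
    - [0,0,0]
  claw: [3.0,3.0,3.0]

```text
time_s: 10.97
position: [0.4794, -0.261, 0.0731]
tool_rot: [[-0.001, -0.079, 0.997], [-0.002, 0.997, 0.079], [-1.0, -0.002, -0.001]]
ft_force: [-1.2, 1.0, 4.6]
grip_width: 0.0368
```

```bash

python3 -c "
from h import *
st()"
```

```text
t 10.97 p [ 479.4 -261.    73.1] toolx [-7.0e-04 -1.8e-03 -1.0e+00] yaw 4.55 F [-1.18  0.96  4.65] T [ 0.18  0.19 -0.01] w 36.8 v 0.16
```

Request:
play_rows:
  travel:
    - [0.2,0.03,0]
    - [0.2,0.03,0]
    - [0,0,0]
  rotation:
    - [0.001,0,0]
    - [0,0,0]
    - [0,0,0]
  claw: [3.0,3.0,3.0]

```text
time_s: 11.22
position: [0.4835, -0.2605, 0.0733]
tool_rot: [[-0.001, -0.079, 0.997], [-0.001, 0.997, 0.079], [-1.0, -0.001, -0.001]]
ft_force: [-0.9, 1.7, 6.0]
grip_width: 0.0372
```

```bash

python3 -c "
from h import *
st()"
```

```text
t 11.22 p [ 483.5 -260.5   73.3] toolx [-0.0012 -0.0012 -1.    ] yaw 4.56 F [-0.89  1.67  5.97] T [0.25 0.24 0.04] w 37.2 v 0.14
```

Request:
play_rows:
  travel:
    - [0.2,0.02,0]
    - [0.2,0.02,0]
    - [0,0,0]
  rotation:
    - [0,0,0]
    - [0,0,0]
    - [0,0,0]
  claw: [3.0,3.0,3.0]

```text
time_s: 11.47
position: [0.4876, -0.2602, 0.0734]
tool_rot: [[-0.002, -0.08, 0.997], [-0.002, 0.997, 0.08], [-1.0, -0.001, -0.002]]
ft_force: [-1.6, 1.2, 5.4]
grip_width: 0.0369
```

```bash

python3 -c "
from h import *
st()
im=env.get_image('side')[70:170,260:390,::-1]
cv2.imwrite('pics/j_side.png',cv2.resize(cv2.convertScaleAbs(im,alpha=1.7),None,fx=6,fy=6,interpolation=cv2.INTER_CUBIC))
"
```

```text
t 11.47 p [ 487.6 -260.2   73.4] toolx [-0.0018 -0.0015 -1.    ] yaw 4.57 F [-1.56  1.22  5.41] T [0.21 0.18 0.02] w 36.9 v 0.18
```

View pics/j_side.png

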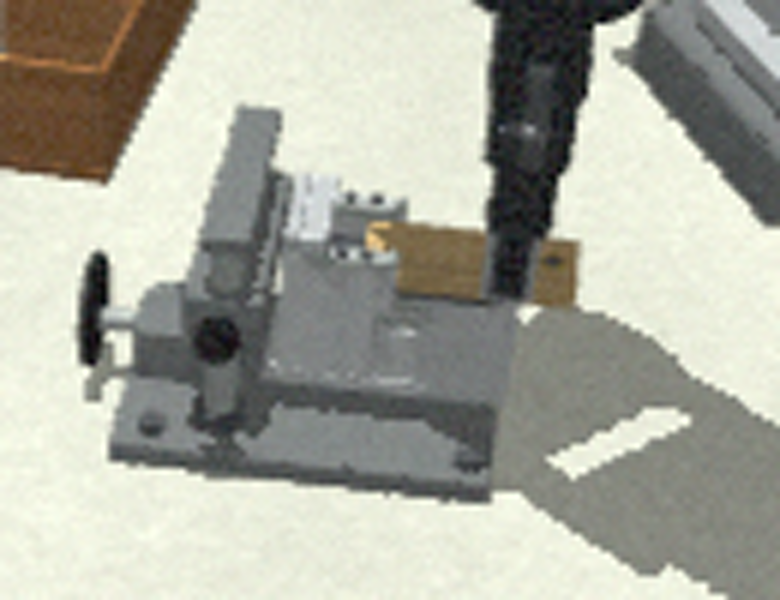

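The blank's front end is under both lips, so I'll keep sliding.

Request:
play_rows:
  travel:
    - [0.35,0.03,0]
    - [0.35,0.03,0]
    - [0.35,0.03,0]
    - [0.35,0.03,0]
    - [0.35,0.03,0]
    - [0,0,0]
  rotation:
    - [0,-0.001,0]
    - [0,0,0]
    - [0,0,0]
    - [0,0,0]
    - [0,0,0]
    - [0,0,0]
  claw: [3.0,3.0,3.0,3.0,3.0,3.0]

```text
time_s: 12.02
position: [0.5055, -0.2589, 0.0737]
tool_rot: [[-0.002, -0.08, 0.997], [-0.002, 0.997, 0.08], [-1.0, -0.002, -0.002]]
ft_force: [-0.0, 0.7, 4.2]
grip_width: 0.037
```

```bash

python3 -c "
from h import *
st()"
```

```text
t 12.02 p [ 505.5 -258.9   73.7] toolx [-0.0018 -0.0021 -1.    ] yaw 4.57 F [-0.05  0.75  4.17] T [ 0.17  0.03 -0.01] w 37.0 v 0.4
```

Request:
play_rows:
  travel:
    - [0.2,0.015,0]
    - [0.15,0.01,0]
    - [0,0,0]
  rotation:
    - [0,-0.001,0]
    - [0,0,0]
    - [0,0,0]
  claw: [3.0,3.0,3.0]

```text
time_s: 12.27
position: [0.5091, -0.2587, 0.0737]
tool_rot: [[-0.001, -0.08, 0.997], [-0.002, 0.997, 0.08], [-1.0, -0.002, -0.001]]
ft_force: [-1.2, 0.8, 5.5]
grip_width: 0.037
```

```bash

python3 -c "
from h import *
st()
im=env.get_image('side')[70:170,260:390,::-1]
cv2.imwrite('pics/k_side.png',cv2.resize(cv2.convertScaleAbs(im,alpha=1.7),None,fx=6,fy=6,interpolation=cv2.INTER_CUBIC))
"
```

```text
t 12.27 p [ 509.1 -258.7   73.7] toolx [-0.0012 -0.0022 -1.    ] yaw 4.59 F [-1.19  0.75  5.45] T [0.14 0.23 0.02] w 37.0 v 0.34
```

View pics/k_side.png

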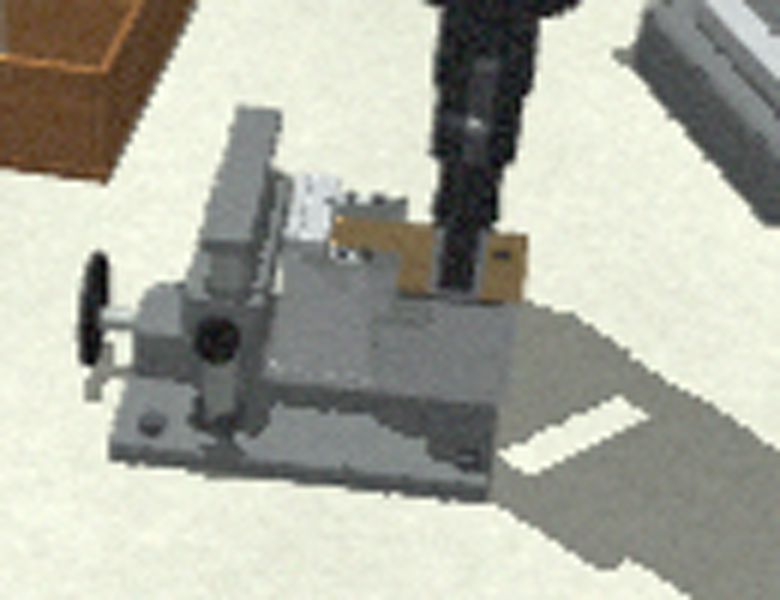

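Request:
play_rows:
  travel:
    - [0.2,0.03,0]
    - [0.1,0.01,0]
    - [0,0,0]
  rotation:
    - [0.001,0,0]
    - [0,0,0]
    - [0,0,0]
  claw: [3.0,3.0,3.0]

```text
time_s: 12.57
position: [0.5119, -0.2584, 0.0738]
tool_rot: [[-0.002, -0.08, 0.997], [-0.001, 0.997, 0.08], [-1.0, -0.001, -0.002]]
ft_force: [-2.6, 1.1, 5.7]
grip_width: 0.0365
```

```bash

python3 -c "
from h import *
st()"
```

```text
t 12.57 p [ 511.9 -258.4   73.8] toolx [-0.0016 -0.0012 -1.    ] yaw 4.58 F [-2.55  1.14  5.71] T [0.11 0.35 0.01] w 36.5 v 0.09
```

Request:
play_rows:
  travel:
    - [0.15,0.01,0]
    - [0,0,0]
  rotation:
    - [0,0,0]
    - [0,0,0]
  claw: [3.0,3.0]

```text
time_s: 12.73
position: [0.5134, -0.2583, 0.0738]
tool_rot: [[-0.002, -0.08, 0.997], [-0.001, 0.997, 0.08], [-1.0, -0.001, -0.002]]
ft_force: [-1.3, 0.9, 5.7]
grip_width: 0.0367
```

```bash

python3 -c "
from h import *
st()"
```

```text
t 12.73 p [ 513.4 -258.3   73.8] toolx [-0.0017 -0.0011 -1.    ] yaw 4.57 F [-1.26  0.88  5.68] T [ 0.1   0.15 -0.  ] w 36.7 v 0.34
```

Request:
play_rows:
  travel:
    - [0.12,0.01,0]
    - [0,0,0]
  rotation:
    - [0,0,0]
    - [0,0,0]
  claw: [3.0,3.0]

```text
time_s: 12.9
position: [0.5143, -0.2582, 0.0737]
tool_rot: [[-0.003, -0.08, 0.997], [-0.001, 0.997, 0.08], [-1.0, -0.001, -0.003]]
ft_force: [-2.4, -0.9, 4.5]
grip_width: 0.037
```

Request:
play_rows:
  travel:
    - [0.12,0.01,0]
    - [0,0,0]
  rotation:
    - [0,0,0]
    - [0,0,0]
  claw: [3.0,3.0]

```text
time_s: 13.07
position: [0.5143, -0.2582, 0.0736]
tool_rot: [[-0.006, -0.08, 0.997], [-0.001, 0.997, 0.08], [-1.0, -0.001, -0.006]]
ft_force: [0.6, 0.6, 5.8]
grip_width: 0.0371
```

Request:
play_rows:
  travel:
    - [0.1,0.0,0]
    - [0.1,0,0]
  rotation:
    - [0,-0.004,0]
    - [0,0,0]
  claw: [3.0,3.0]

```text
time_s: 13.23
position: [0.5144, -0.2582, 0.0735]
tool_rot: [[-0.007, -0.08, 0.997], [-0.0, 0.997, 0.08], [-1.0, 0.0, -0.007]]
ft_force: [-9.1, 0.2, 8.9]
grip_width: 0.0372
```

```bash

python3 -c "
from h import *
st()"
```

```text
t 13.23 p [ 514.4 -258.2   73.5] toolx [-6.7e-03 -4.0e-04 -1.0e+00] yaw 4.6 F [-9.11  0.23  8.92] T [-0.11  1.4  -0.  ] w 37.2 v 2.46
```

Request:
play_rows:
  travel:
    - [-0.02,0.0,0.05]
    - [0,0,0.05]
    - [0,0,0]
  rotation:
    - [0,-0.006,0]
    - [0,0,0]
    - [0,0,0]
  claw: [3.0,3.0,3.0]

```text
time_s: 13.48
position: [0.5144, -0.2582, 0.0745]
tool_rot: [[-0.0, -0.08, 0.997], [-0.0, 0.997, 0.08], [-1.0, -0.0, -0.0]]
ft_force: [-2.5, 0.3, 4.6]
grip_width: 0.0371
```

```bash

python3 -c "
from h import *
st()"
```

```text
t 13.48 p [ 514.4 -258.2   74.5] toolx [-0.e+00 -4.e-04 -1.e+00] yaw 4.58 F [-2.51  0.28  4.63] T [-0.07  0.37 -0.02] w 37.1 v 0.25
```

Request:
play_rows:
  travel:
    - [0,0.0,0.05]
    - [0,0,0.0]
  rotation:
    - [0,0,0]
    - [0,0,0]
  claw: [3.0,3.0]

```text
time_s: 13.65
position: [0.5143, -0.2582, 0.0748]
tool_rot: [[-0.0, -0.08, 0.997], [-0.0, 0.997, 0.08], [-1.0, -0.0, -0.0]]
ft_force: [-2.4, 0.2, 4.7]
grip_width: 0.0369
```

```bash

python3 -c "
from h import *
st();env.get_image('side');st()"
```

```text
t 13.65 p [ 514.3 -258.2   74.8] toolx [-4.e-04 -2.e-04 -1.e+00] yaw 4.58 F [-2.44  0.21  4.7 ] T [-0.04  0.38  0.  ] w 36.9 v 0.14
t 13.7 p [ 514.4 -258.2   74.8] toolx [-4.e-04 -3.e-04 -1.e+00] yaw 4.58 F [-2.35 -0.56  4.52] T [-0.03  0.4   0.03] w 37.2 v 0.12
```

Request:
play_rows:
  travel:
    - [0,0.0,0.05]
    - [0,0,0.0]
  rotation:
    - [0,0,0]
    - [0,0,0]
  claw: [3.0,3.0]

```text
time_s: 13.87
position: [0.5144, -0.2582, 0.0752]
tool_rot: [[-0.001, -0.08, 0.997], [-0.0, 0.997, 0.08], [-1.0, -0.0, -0.001]]
ft_force: [-2.5, -0.5, 4.3]
grip_width: 0.0368
```

```bash

python3 -c "
from h import *
st();env.get_image('side');st()"
```

```text
t 13.87 p [ 514.4 -258.2   75.2] toolx [-6.e-04 -2.e-04 -1.e+00] yaw 4.59 F [-2.51 -0.49  4.31] T [-0.03  0.43  0.04] w 36.8 v 0.18
t 13.92 p [ 514.4 -258.2   75.1] toolx [-6.e-04 -2.e-04 -1.e+00] yaw 4.58 F [-3.36 -0.22  4.43] T [-0.05  0.39 -0.04] w 37.1 v 0.05
```

Request:
play_rows:
  travel:
    - [0,0.0,0.06]
    - [0,0,0.0]
  rotation:
    - [0,0,0]
    - [0,0,0]
  claw: [3.0,3.0]

```text
time_s: 14.08
position: [0.5144, -0.2582, 0.0752]
tool_rot: [[-0.001, -0.08, 0.997], [0.0, 0.997, 0.08], [-1.0, 0.0, -0.001]]
ft_force: [-1.9, -0.2, 3.9]
grip_width: 0.0372
```

Request:
play_rows:
  travel:
    - [0,0.0,0.06]
    - [0,0,0.0]
  rotation:
    - [0,0,0]
    - [0,0,0]
  claw: [3.0,3.0]

```text
time_s: 14.25
position: [0.5143, -0.2582, 0.0753]
tool_rot: [[-0.001, -0.08, 0.997], [0.0, 0.997, 0.08], [-1.0, 0.001, -0.001]]
ft_force: [-1.3, -0.8, 3.3]
grip_width: 0.037
```

```bash

python3 -c "
from h import *
st();env.get_image('side');st()"
```

```text
t 14.25 p [ 514.3 -258.2   75.3] toolx [-1.2e-03  4.0e-04 -1.0e+00] yaw 4.58 F [-1.32 -0.75  3.29] T [-0.13  0.25 -0.02] w 37.0 v 0.14
t 14.3 p [ 514.3 -258.2   75.4] toolx [-1.2e-03  3.0e-04 -1.0e+00] yaw 4.58 F [-1.4  -1.37 -1.05] T [-0.24  0.12  0.01] w 36.9 v 0.17
```

Request:
play_rows:
  travel:
    - [0,0,0]
    - [0,0,0]
    - [0,0,0]
    - [0,0,0.0]
    - [0,0,0.0]
  rotation:
    - [0,0,0]
    - [0,0,0]
    - [0,0,0]
    - [0,0,0]
    - [0,0,0]
  claw: [3.8,4.2,4.8,5.4,5.6]

```text
time_s: 14.72
position: [0.5148, -0.2577, 0.0751]
tool_rot: [[-0.0, -0.08, 0.997], [0.001, 0.997, 0.08], [-1.0, 0.001, -0.0]]
ft_force: [0.1, 0.6, 0.6]
grip_width: 0.0558
```

```bash

python3 -c "
from h import *
st()
im=env.get_image('side')[70:170,260:390,::-1]
cv2.imwrite('pics/l_side.png',cv2.resize(cv2.convertScaleAbs(im,alpha=1.7),None,fx=6,fy=6,interpolation=cv2.INTER_CUBIC))
cv2.imwrite('pics/l_wrist.png',env.get_image('wrist')[:,:,::-1])"
```

```text
t 14.72 p [ 514.8 -257.7   75.1] toolx [-4.0e-04  1.2e-03 -1.0e+00] yaw 4.58 F [0.06 0.62 0.62] T [ 0.04 -0.03 -0.01] w 55.8 v 0.24
```

View pics/l_side.png

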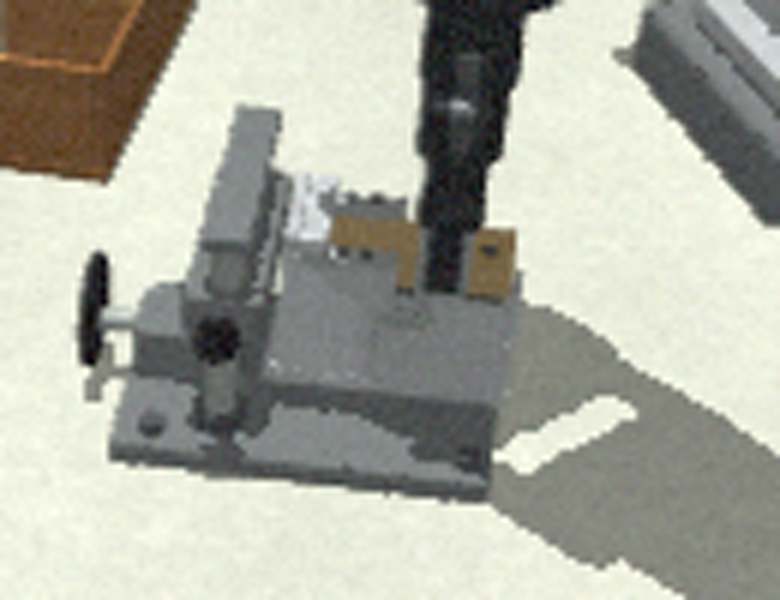

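View pics/l_wrist.png

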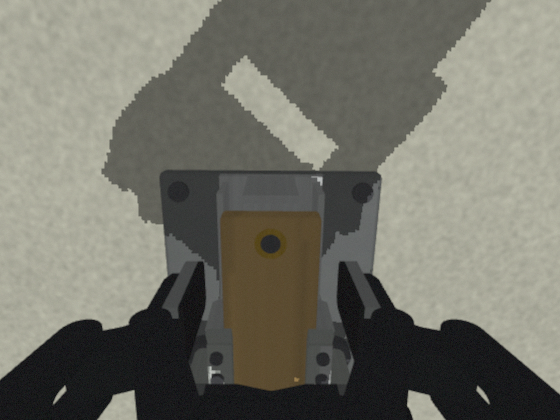

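Blank 1 is home and released. Now the second one.

Request:
play_rows:
  travel:
    - [0,0,2.0]
    - [0,0,3.5]
    - [0,0.5,3.5]
    - [-0.6,3.9,0]
    - [-0.6,3.9,0]
    - [-0.6,3.9,0]
    - [-0.6,3.9,0]
    - [-0.6,3.9,0]
    - [-0.6,3.9,0]
    - [-0.6,3.9,0]
    - [-0.6,3.9,0]
    - [-0.6,3.9,0]
  rotation:
    - [0,0,0]
    - [0,0,0]
    - [0,0,0]
    - [0,0,-0.04]
    - [0,0,-0.04]
    - [0,0,-0.04]
    - [0,0,-0.04]
    - [0,0,-0.04]
    - [0,0,-0.04]
    - [0,0,-0.04]
    - [0,0,-0.04]
    - [0,0,-0.04]
  claw: [5.6,5.6,5.6,5.6,5.6,5.6,5.6,5.6,5.6,5.6,5.6,5.6]

```text
time_s: 15.82
position: [0.4569, 0.1056, 0.1702]
tool_rot: [[0.007, 0.304, 0.953], [-0.001, 0.953, -0.304], [-1.0, 0.002, 0.007]]
ft_force: [2.0, -0.1, -1.0]
grip_width: 0.0561
```

Request:
play_rows:
  travel:
    - [0,3.0,0]
    - [0,2.5,0]
    - [0,0,0]
    - [0,0,0]
  rotation:
    - [0,0,-0.02]
    - [0,0,-0.02]
    - [0,0,0]
    - [0,0,0]
  claw: [5.6,5.6,5.6,5.6]

```text
time_s: 16.15
position: [0.4536, 0.1703, 0.1712]
tool_rot: [[0.009, 0.337, 0.941], [0.001, 0.941, -0.337], [-1.0, 0.004, 0.008]]
ft_force: [0.6, -0.5, -0.0]
grip_width: 0.0561
```

```bash

python3 - <<'E'
from h import *
st()
c=cam("wrist"); im=env.get_image("wrist"); cv2.imwrite("pics/m_wrist.png",im[:,:,::-1])
for r,p in wood("w",im,c,lo=(8,90,25)): print(p.round(),np.round(r[0],1),np.round(r[1],1),round(r[2],1))
im=env.get_image('side')[70:170,260:390,::-1]
cv2.imwrite('pics/m_side.png',cv2.resize(cv2.convertScaleAbs(im,alpha=1.7),None,fx=6,fy=6,interpolation=cv2.INTER_CUBIC))
st()
E
```

```text
t 16.15 p [453.6 170.3 171.2] toolx [ 8.7e-03  8.0e-04 -1.0e+00] yaw -19.71 F [ 0.59 -0.49 -0.  ] T [-0.04 -0.01  0.08] w 56.1 v 2.76
[129. 265.] [482.7  22.9] [44.3 49. ] 23.9
[520. 232.] [570.8 366.2] [50.4 44.5] 37.8
[276. 201.] [471.5 169.7] [39.3 89. ] 70.3
t 16.25 p [453.9 169.2 171.1] toolx [ 8.4e-03  8.0e-04 -1.0e+00] yaw -19.82 F [ 0.55 -1.81 -0.69] T [-0.    0.03  0.03] w 56.0 v 1.44
```

View pics/m_wrist.png

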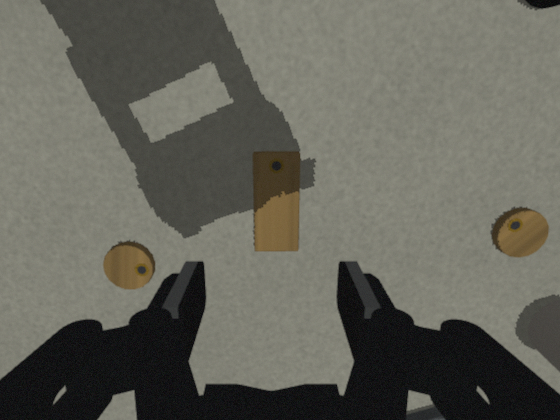

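View pics/m_side.png

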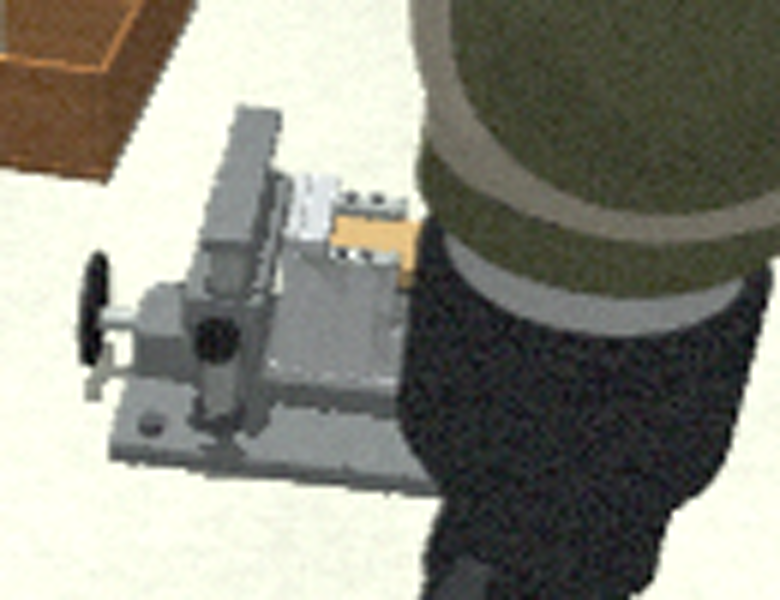

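Request:
play_rows:
  travel:
    - [0.1,0.3,-2.0]
    - [0.1,0.3,-3.5]
    - [0,0,-3.5]
    - [0,0,-3.0]
    - [0,0,-1.5]
    - [0,0,0]
    - [0,0,0]
  rotation:
    - [0,0.005,0]
    - [0,0.003,0]
    - [0,0,0]
    - [0,0,0]
    - [0,0,0]
    - [0,0,0]
    - [0,0,0]
  claw: [5.6,5.6,5.6,5.6,5.6,5.6,5.6]

```text
time_s: 16.83
position: [0.4591, 0.1675, 0.0334]
tool_rot: [[0.008, 0.349, 0.937], [0.001, 0.937, -0.349], [-1.0, 0.003, 0.007]]
ft_force: [0.6, 1.0, 0.6]
grip_width: 0.0562
```

```bash

python3 -c "
from h import *
st()"
```

```text
t 16.83 p [459.1 167.5  33.4] toolx [ 7.8e-03  5.0e-04 -1.0e+00] yaw -20.41 F [0.65 0.95 0.61] T [ 0.01 -0.03 -0.01] w 56.2 v 1.56
```

Request:
play_rows:
  travel:
    - [-0.2,0.4,-0.5]
    - [-0.1,0.35,-0.8]
    - [0,0,-0.4]
    - [0,0,0]
    - [0,0,0]
  rotation:
    - [0,0.005,0.009]
    - [0,0.003,0.005]
    - [0,0,0]
    - [0,0,0]
    - [0,0,0]
  claw: [5.6,5.6,5.6,5.6,5.6]

```text
time_s: 17.25
position: [0.4584, 0.1746, 0.0186]
tool_rot: [[0.006, 0.336, 0.942], [0.001, 0.942, -0.336], [-1.0, 0.003, 0.005]]
ft_force: [-0.1, 0.1, 0.1]
grip_width: 0.0559
```

```bash

python3 -c "
from h import *
st()"
```

```text
t 17.25 p [458.4 174.6  18.6] toolx [ 0.006   0.0014 -1.    ] yaw -19.64 F [-0.07  0.11  0.14] T [ 0.01 -0.02 -0.02] w 55.9 v 0.26
```

Request:
play_rows:
  travel:
    - [-0.15,0.0,-0.8]
    - [-0.05,0.04,-0.6]
    - [0,0,-0.35]
    - [0,0,0]
    - [0,0,0]
  rotation:
    - [-0.001,0.005,0]
    - [0,0.002,0]
    - [0,0,0]
    - [0,0,0]
    - [0,0,0]
  claw: [5.6,5.6,5.6,5.6,5.6]

```text
time_s: 17.67
position: [0.4566, 0.1753, -0.0001]
tool_rot: [[-0.0, 0.336, 0.942], [0.0, 0.942, -0.336], [-1.0, 0.0, -0.0]]
ft_force: [0.3, 0.0, 0.3]
grip_width: 0.056
```

```bash

python3 -c "
from h import *
st()"
```

```text
t 17.67 p [ 4.566e+02  1.753e+02 -1.000e-01] toolx [-2.e-04  4.e-04 -1.e+00] yaw -19.61 F [0.26 0.05 0.35] T [ 0.01 -0.02  0.02] w 56.0 v 0.55
```

Good. I'll raise it 1 mm to match last time, then close.

Request:
play_rows:
  travel:
    - [0,0,0.1]
    - [0,0,0]
    - [0,0,0]
    - [0,0,0]
    - [0,0,0]
  rotation:
    - [0,0,0]
    - [0,0,0]
    - [0,0,0]
    - [0,0,0]
    - [0,0,0]
  claw: [4.5,3.5,3.0,3.0,3.0]
  squeeze: 90

```text
time_s: 18.08
position: [0.457, 0.1754, 0.0025]
tool_rot: [[0.001, 0.336, 0.942], [0.001, 0.942, -0.336], [-1.0, 0.001, 0.001]]
ft_force: [-0.4, 0.1, 0.1]
grip_width: 0.0369
```

```bash

python3 -c "
from h import *
st()"
```

```text
t 18.08 p [457.  175.4   2.5] toolx [ 1.5e-03  7.0e-04 -1.0e+00] yaw -19.61 F [-0.36  0.15  0.13] T [ 0.01 -0.01  0.01] w 36.9 v 0.22
```

Request:
play_rows:
  travel:
    - [0,0,1.5]
    - [0,0,3.0]
    - [0,0,3.0]
    - [0,0,3.0]
    - [0,0,2.0]
    - [0,0,0]
  rotation:
    - [0,0,0]
    - [0,0,0]
    - [0,0,0]
    - [0,0,0]
    - [0,0,0]
    - [0,0,0]
  claw: [3.0,3.0,3.0,3.0,3.0,3.0]

```text
time_s: 18.58
position: [0.455, 0.175, 0.1316]
tool_rot: [[-0.004, 0.336, 0.942], [0.0, 0.942, -0.336], [-1.0, -0.001, -0.003]]
ft_force: [0.4, -0.1, -0.7]
grip_width: 0.0369
```

```bash

python3 -c "
from h import *
o=st()
c=cam('wrist');cv2.imwrite('pics/n_wrist.png',env.get_image('wrist')[:,:,::-1])
im=env.get_image('side')[70:290,230:390,::-1]
cv2.imwrite('pics/n_side.png',cv2.resize(cv2.convertScaleAbs(im,alpha=1.7),(440,600),interpolation=cv2.INTER_CUBIC))
st();print(c[0])"
```

```text
t 18.58 p [455.  175.  131.6] toolx [-3.5e-03  1.0e-04 -1.0e+00] yaw -19.63 F [ 0.43 -0.06 -0.73] T [-0.03 -0.02  0.03] w 36.9 v 2.18
t 18.68 p [453.6 174.7 128.3] toolx [-8.7e-03 -6.0e-04 -1.0e+00] yaw -19.63 F [-0.24 -0.23 -0.72] T [-0.03 -0.03  0.04] w 36.4 v 2.04
[0.38524954 0.20027974 0.27505516]
```

View pics/n_wrist.png

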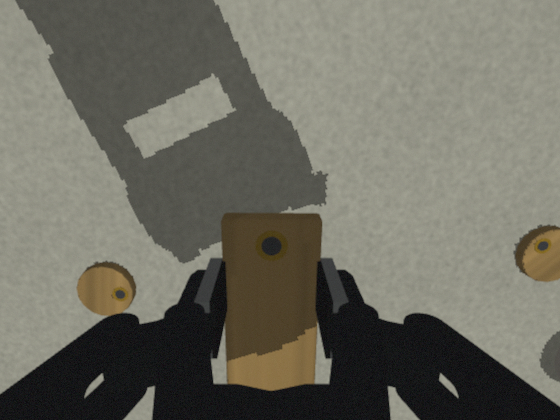

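View pics/n_side.png

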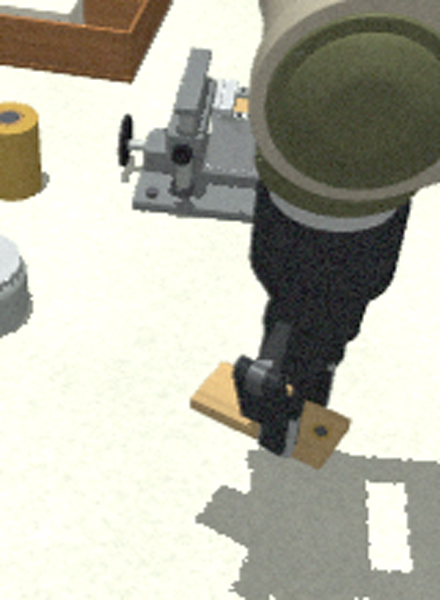

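Request:
play_rows:
  travel:
    - [0,-1.5,0.5]
    - [0,-3.8,0.5]
    - [0.1,-3.9,0]
    - [0.1,-3.9,0]
    - [0.1,-3.9,0]
    - [0.1,-3.9,0]
    - [0.1,-3.9,0]
    - [0.1,-3.9,0]
    - [0.1,-3.9,0]
    - [0.1,-3.9,0]
    - [0.1,-3.5,0]
    - [0,-2,0]
  rotation:
    - [0,-0.008,0.02]
    - [0,0,0.04]
    - [0,0,0.04]
    - [0,0,0.04]
    - [0,0,0.04]
    - [0,0,0.04]
    - [0,0,0.04]
    - [0,0,0.04]
    - [0,0,0.04]
    - [0,0,0.04]
    - [0,0,0.03]
    - [0,0,0.01]
  claw: [3.0,3.0,3.0,3.0,3.0,3.0,3.0,3.0,3.0,3.0,3.0,3.0]

```text
time_s: 19.68
position: [0.451, -0.2586, 0.1188]
tool_rot: [[-0.031, -0.106, 0.994], [0.007, 0.994, 0.106], [-0.999, 0.01, -0.03]]
ft_force: [-0.1, 0.7, -0.6]
grip_width: 0.0369
```

```bash

python3 -c "
from h import *
st()"
```

```text
t 19.68 p [ 451.  -258.6  118.8] toolx [-0.0312  0.0067 -0.9995] yaw 6.09 F [-0.07  0.74 -0.6 ] T [ 0.01 -0.02 -0.02] w 36.9 v 26.95
```

Request:
play_rows:
  travel:
    - [0,0,0]
    - [0.5,0,0]
    - [0.5,0,0]
    - [0,0,0]
    - [0,0,0]
  rotation:
    - [0,0,0]
    - [-0.004,-0.016,-0.015]
    - [-0.003,-0.014,-0.01]
    - [0,0,0]
    - [0,0,0]
  claw: [3.0,3.0,3.0,3.0,3.0]

```text
time_s: 20.1
position: [0.4597, -0.2592, 0.112]
tool_rot: [[-0.006, -0.074, 0.997], [0.008, 0.997, 0.074], [-1.0, 0.008, -0.006]]
ft_force: [-1.4, 0.4, -0.7]
grip_width: 0.0371
```

```bash

python3 -c "
from h import *
st()"
```

```text
t 20.1 p [ 459.7 -259.2  112. ] toolx [-0.0061  0.0075 -1.    ] yaw 4.24 F [-1.37  0.36 -0.74] T [-0.04 -0.02 -0.01] w 37.1 v 1.38
```

Target (466.0, -261.5), z about 92.

Request:
play_rows:
  travel:
    - [0.4,-0.1,-0.7]
    - [0.25,-0.1,-0.7]
    - [0,0,-0.2]
    - [0,0,0]
    - [0,0,0]
  rotation:
    - [-0.005,-0.004,0.004]
    - [-0.002,-0.002,0.002]
    - [0,0,0]
    - [0,0,0]
    - [0,0,0]
  claw: [3.0,3.0,3.0,3.0,3.0]

```text
time_s: 20.52
position: [0.4673, -0.2578, 0.094]
tool_rot: [[-0.0, -0.085, 0.996], [0.001, 0.996, 0.085], [-1.0, 0.001, -0.0]]
ft_force: [-0.3, -0.3, -0.6]
grip_width: 0.0372
```

```bash

python3 -c "
from h import *
st()"
```

```text
t 20.52 p [ 467.3 -257.8   94. ] toolx [-3.e-04  7.e-04 -1.e+00] yaw 4.89 F [-0.33 -0.32 -0.57] T [ 0.01 -0.01 -0.03] w 37.2 v 0.49
```

Request:
play_rows:
  travel:
    - [-0.1,-0.25,-0.2]
    - [0,-0.1,-0.2]
    - [0,0,0]
    - [0,0,0]
  rotation:
    - [-0.001,0,-0.004]
    - [0,0,-0.002]
    - [0,0,0]
    - [0,0,0]
  claw: [3.0,3.0,3.0,3.0]

```text
time_s: 20.85
position: [0.4663, -0.2618, 0.0899]
tool_rot: [[0.0, -0.079, 0.997], [-0.001, 0.997, 0.079], [-1.0, -0.001, 0.0]]
ft_force: [0.1, 0.9, -0.4]
grip_width: 0.0373
```

```bash

python3 -c "
from h import *
st()
im=env.get_image('side')[70:170,260:390,::-1]
cv2.imwrite('pics/o_side.png',cv2.resize(cv2.convertScaleAbs(im,alpha=1.7),None,fx=6,fy=6,interpolation=cv2.INTER_CUBIC))
st()"
```

```text
t 20.85 p [ 466.3 -261.8   89.9] toolx [ 1.e-04 -9.e-04 -1.e+00] yaw 4.5 F [ 0.14  0.88 -0.44] T [-0.03  0.    0.01] w 37.3 v 0.2
t 20.9 p [ 466.3 -261.8   89.9] toolx [ 1.e-04 -9.e-04 -1.e+00] yaw 4.5 F [-0.23  0.16 -0.81] T [-0.01  0.02 -0.06] w 36.9 v 0.12
```

View pics/o_side.png

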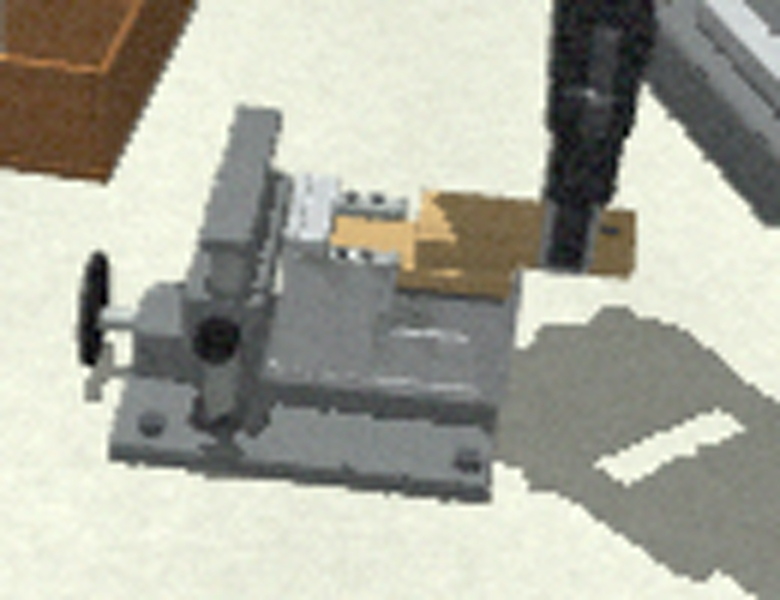

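Request:
play_rows:
  travel:
    - [0,0,-0.3]
    - [0,0,-0.2]
    - [0,0,-0.1]
    - [0,0,0]
  rotation:
    - [0,0,0]
    - [0,0,0]
    - [0,0,0]
    - [0,0,0]
  claw: [3.0,3.0,3.0,3.0]

```text
time_s: 21.23
position: [0.4663, -0.2622, 0.0841]
tool_rot: [[0.001, -0.078, 0.997], [-0.002, 0.997, 0.078], [-1.0, -0.002, 0.001]]
ft_force: [-1.1, -0.2, 4.4]
grip_width: 0.037
```

```bash

python3 -c "
from h import *
st()"
```

```text
t 21.23 p [ 466.3 -262.2   84.1] toolx [ 0.001  -0.0018 -1.    ] yaw 4.49 F [-1.15 -0.18  4.37] T [0.19 0.17 0.06] w 37.0 v 0.33
```

Request:
play_rows:
  travel:
    - [0,0,-0.2]
    - [0,0,-0.2]
    - [0,0,0]
  rotation:
    - [0,0,0]
    - [0,0,0]
    - [0,0,0]
  claw: [3.0,3.0,3.0]

```text
time_s: 21.48
position: [0.4663, -0.2622, 0.0812]
tool_rot: [[0.002, -0.079, 0.997], [-0.003, 0.997, 0.079], [-1.0, -0.003, 0.001]]
ft_force: [-1.6, 1.5, 4.7]
grip_width: 0.0369
```

```bash

python3 -c "
from h import *
st();env.get_image('side');st()"
```

```text
t 21.48 p [ 466.3 -262.2   81.2] toolx [ 0.0016 -0.0026 -1.    ] yaw 4.51 F [-1.64  1.51  4.66] T [0.23 0.17 0.06] w 36.9 v 0.67
t 21.53 p [ 466.3 -262.2   81.4] toolx [ 0.0016 -0.0026 -1.    ] yaw 4.5 F [-1.44  1.05  4.87] T [0.2  0.27 0.01] w 37.0 v 0.26
```

Request:
play_rows:
  travel:
    - [0,0.05,-0.35]
    - [0,0,-0.35]
    - [0,0,-0.1]
    - [0,0,0]
    - [0,0,0]
  rotation:
    - [0.0025,0,0]
    - [0,0,0]
    - [0,0,0]
    - [0,0,0]
    - [0,0,0]
  claw: [3.0,3.0,3.0,3.0,3.0]

```text
time_s: 21.95
position: [0.4664, -0.2622, 0.0758]
tool_rot: [[0.003, -0.079, 0.997], [-0.003, 0.997, 0.079], [-1.0, -0.003, 0.003]]
ft_force: [-2.0, 1.2, 5.3]
grip_width: 0.0369
```

```bash

python3 -c "
from h import *
st();env.get_image('side');st()"
```

```text
t 21.95 p [ 466.4 -262.2   75.8] toolx [ 0.0032 -0.0027 -1.    ] yaw 4.53 F [-2.    1.21  5.33] T [ 0.26  0.32 -0.01] w 36.9 v 0.41
t 22.0 p [ 466.4 -262.2   75.9] toolx [ 0.0032 -0.0028 -1.    ] yaw 4.53 F [-2.44  0.04  6.83] T [0.3  0.3  0.07] w 37.2 v 0.04
```

Request:
play_rows:
  travel:
    - [0,0.05,-0.2]
    - [0,0,-0.15]
    - [0,0,0]
    - [0,0,0]
  rotation:
    - [0.003,0.002,0]
    - [0,0,0]
    - [0,0,0]
    - [0,0,0]
  claw: [3.0,3.0,3.0,3.0]

```text
time_s: 22.33
position: [0.4664, -0.2622, 0.0746]
tool_rot: [[0.002, -0.079, 0.997], [-0.002, 0.997, 0.079], [-1.0, -0.002, 0.002]]
ft_force: [-2.6, 1.3, 6.6]
grip_width: 0.037
```

```bash

python3 -c "
from h import *
st()
im=env.get_image('side')[70:170,260:390,::-1]
cv2.imwrite('pics/p_side.png',cv2.resize(cv2.convertScaleAbs(im,alpha=1.7),None,fx=6,fy=6,interpolation=cv2.INTER_CUBIC))
st()"
```

```text
t 22.33 p [ 466.4 -262.2   74.6] toolx [ 0.0023 -0.0019 -1.    ] yaw 4.55 F [-2.61  1.33  6.58] T [0.34 0.31 0.01] w 37.0 v 0.51
t 22.38 p [ 466.4 -262.2   74.7] toolx [ 0.0023 -0.002  -1.    ] yaw 4.55 F [-2.51  1.7   6.72] T [0.34 0.31 0.  ] w 37.0 v 0.1
```

View pics/p_side.png

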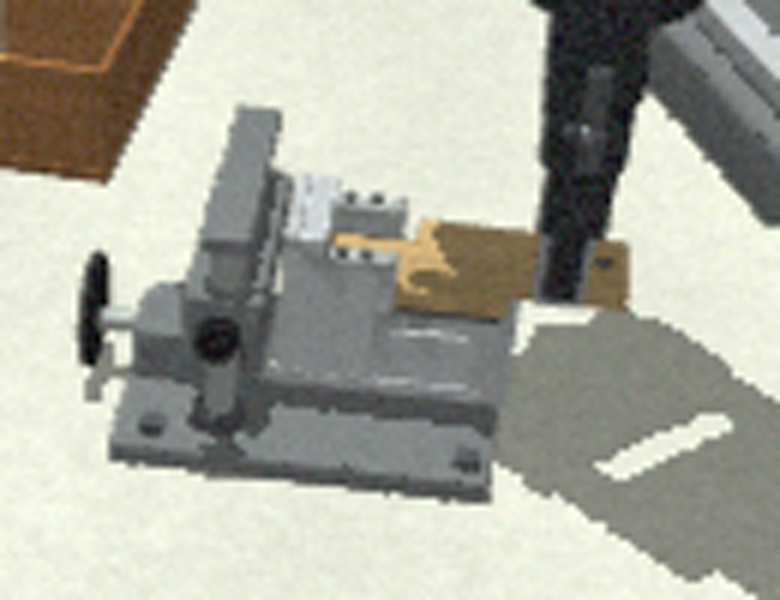

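Request:
play_rows:
  travel:
    - [0,0.05,-0.2]
    - [0,0,-0.15]
    - [0,0,-0.05]
  rotation:
    - [0.001,0.001,0]
    - [0,0,0]
    - [0,0,0]
  claw: [3.0,3.0,3.0]

```text
time_s: 22.63
position: [0.4664, -0.2622, 0.0726]
tool_rot: [[0.002, -0.08, 0.997], [-0.003, 0.997, 0.08], [-1.0, -0.003, 0.002]]
ft_force: [-2.4, 1.5, 7.5]
grip_width: 0.037
```

```bash

python3 -c "
from h import *
st();env.get_image('side');st()"
```

```text
t 22.63 p [ 466.4 -262.2   72.6] toolx [ 0.0023 -0.0031 -1.    ] yaw 4.57 F [-2.42  1.49  7.52] T [0.38 0.27 0.04] w 37.0 v 0.3
t 22.68 p [ 466.4 -262.2   72.6] toolx [ 0.0024 -0.0032 -1.    ] yaw 4.57 F [-2.3   0.53  7.56] T [0.32 0.33 0.02] w 37.1 v 0.15
```

Request:
play_rows:
  travel:
    - [0.25,0.06,-0.02]
    - [0.25,0.04,0]
    - [0,0,0]
  rotation:
    - [0.002,0.001,0]
    - [0,0,0]
    - [0,0,0]
  claw: [3.0,3.0,3.0]

```text
time_s: 22.93
position: [0.4708, -0.2617, 0.074]
tool_rot: [[0.0, -0.08, 0.997], [-0.003, 0.997, 0.08], [-1.0, -0.003, 0.0]]
ft_force: [-0.8, 1.3, 6.2]
grip_width: 0.0366
```

```bash

python3 -c "
from h import *
st()"
```

```text
t 22.93 p [ 470.8 -261.7   74. ] toolx [ 4.0e-04 -2.6e-03 -1.0e+00] yaw 4.58 F [-0.82  1.3   6.17] T [ 0.34 -0.02  0.02] w 36.6 v 0.87
```

Request:
play_rows:
  travel:
    - [0.2,0.03,-0.02]
    - [0.2,0.02,0]
    - [0,0,0]
  rotation:
    - [0.001,0,0]
    - [0,0,0]
    - [0,0,0]
  claw: [3.0,3.0,3.0]

```text
time_s: 23.18
position: [0.4744, -0.2615, 0.0754]
tool_rot: [[-0.0, -0.08, 0.997], [-0.003, 0.997, 0.08], [-1.0, -0.003, -0.001]]
ft_force: [-1.1, 1.7, 6.3]
grip_width: 0.0372
```

```bash

python3 -c "
from h import *
st()"
```

```text
t 23.18 p [ 474.4 -261.5   75.4] toolx [-4.e-04 -3.e-03 -1.e+00] yaw 4.6 F [-1.12  1.65  6.33] T [0.35 0.07 0.04] w 37.2 v 0.71
```

Request:
play_rows:
  travel:
    - [0,0.02,-0.2]
    - [0,0,-0.2]
    - [0,0,-0.15]
  rotation:
    - [0.003,0,0]
    - [0,0,0]
    - [0,0,0]
  claw: [3.0,3.0,3.0]

```text
time_s: 23.43
position: [0.4744, -0.2615, 0.0719]
tool_rot: [[0.0, -0.081, 0.997], [-0.002, 0.997, 0.081], [-1.0, -0.002, 0.0]]
ft_force: [-2.6, 2.4, 7.5]
grip_width: 0.0369
```

```bash

python3 -c "
from h import *
st();env.get_image('side');st()"
```

```text
t 23.43 p [ 474.4 -261.5   71.9] toolx [ 5.0e-04 -1.6e-03 -1.0e+00] yaw 4.63 F [-2.56  2.43  7.49] T [0.33 0.33 0.04] w 36.9 v 1.73
t 23.48 p [ 474.4 -261.5   71.8] toolx [ 4.0e-04 -1.5e-03 -1.0e+00] yaw 4.64 F [-2.98  1.28  7.29] T [0.29 0.22 0.01] w 37.2 v 0.28
```

Request:
play_rows:
  travel:
    - [0.2,0.03,-0.03]
    - [0.25,0.03,-0.04]
    - [0.2,0.02,-0.04]
  rotation:
    - [0.001,0,0]
    - [0,0,0]
    - [0,0,0]
  claw: [3.0,3.0,3.0]

```text
time_s: 23.73
position: [0.4797, -0.2612, 0.0723]
tool_rot: [[-0.002, -0.081, 0.997], [-0.002, 0.997, 0.081], [-1.0, -0.002, -0.002]]
ft_force: [-5.0, -0.3, 8.5]
grip_width: 0.0371
```

```bash

python3 -c "
from h import *
st()"
```

```text
t 23.73 p [ 479.7 -261.2   72.3] toolx [-0.0019 -0.002  -1.    ] yaw 4.65 F [-5.01 -0.29  8.54] T [0.04 0.74 0.09] w 37.1 v 3.12
```

Request:
play_rows:
  travel:
    - [0.1,0.01,-0.05]
    - [0,0,-0.05]
  rotation:
    - [0,-0.002,0]
    - [0,0,0]
  claw: [3.0,3.0]

```text
time_s: 23.9
position: [0.4805, -0.2613, 0.0724]
tool_rot: [[-0.0, -0.081, 0.997], [-0.003, 0.997, 0.081], [-1.0, -0.003, -0.001]]
ft_force: [-2.2, 1.8, 7.2]
grip_width: 0.0369
```

```bash

python3 -c "
from h import *
st()
im=env.get_image('side')[70:170,260:390,::-1]
cv2.imwrite('pics/q_side.png',cv2.resize(cv2.convertScaleAbs(im,alpha=1.7),None,fx=6,fy=6,interpolation=cv2.INTER_CUBIC))
st()"
```

```text
t 23.9 p [ 480.5 -261.3   72.4] toolx [-4.0e-04 -2.9e-03 -1.0e+00] yaw 4.67 F [-2.15  1.84  7.16] T [0.4  0.28 0.05] w 36.9 v 0.11
t 23.95 p [ 480.5 -261.2   72.4] toolx [-4.0e-04 -2.8e-03 -1.0e+00] yaw 4.68 F [-2.48 -0.21  7.7 ] T [0.2  0.41 0.  ] w 36.8 v 0.08
```

View pics/q_side.png

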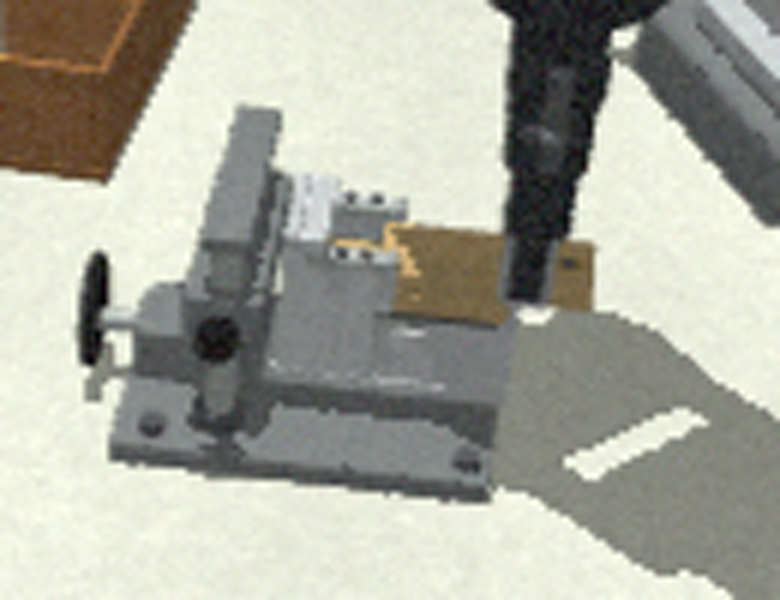

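Request:
play_rows:
  travel:
    - [0.25,0.03,-0.04]
    - [0.25,0.03,-0.04]
    - [0.25,0.02,-0.04]
  rotation:
    - [0.002,0,0]
    - [0,0,0]
    - [0,0,0]
  claw: [3.0,3.0,3.0]

```text
time_s: 24.2
position: [0.4868, -0.2609, 0.0729]
tool_rot: [[-0.003, -0.082, 0.997], [-0.002, 0.997, 0.082], [-1.0, -0.002, -0.003]]
ft_force: [-4.7, 0.5, 7.1]
grip_width: 0.0368
```

```bash

python3 -c "
from h import *
st()"
```

```text
t 24.2 p [ 486.8 -260.9   72.9] toolx [-0.0025 -0.0022 -1.    ] yaw 4.69 F [-4.66  0.49  7.06] T [0.06 0.76 0.06] w 36.8 v 4.2
```

Request:
play_rows:
  travel:
    - [0.3,0.04,-0.06]
    - [0.3,0.03,-0.06]
    - [0.3,0.03,-0.05]
    - [0.25,0.02,-0.05]
  rotation:
    - [0.001,-0.002,-0.001]
    - [0,0,0]
    - [0,0,0]
    - [0,0,0]
  claw: [3.0,3.0,3.0,3.0]

```text
time_s: 24.53
position: [0.4972, -0.2605, 0.073]
tool_rot: [[-0.003, -0.081, 0.997], [-0.003, 0.997, 0.081], [-1.0, -0.003, -0.004]]
ft_force: [-4.3, 0.9, 7.0]
grip_width: 0.0371
```

```bash

python3 -c "
from h import *
st()"
```

```text
t 24.53 p [ 497.2 -260.5   73. ] toolx [-0.0033 -0.0034 -1.    ] yaw 4.64 F [-4.34  0.89  6.99] T [ 0.16  0.76 -0.03] w 37.1 v 4.14
```

Request:
play_rows:
  travel:
    - [0.25,0.08,-0.06]
    - [0.25,0.06,-0.06]
    - [0.25,0.03,-0.05]
    - [0.15,0.02,-0.05]
  rotation:
    - [0.003,-0.003,0]
    - [0,0,0]
    - [0,0,0]
    - [0,0,0]
  claw: [3.0,3.0,3.0,3.0]

```text
time_s: 24.87
position: [0.5052, -0.2596, 0.0732]
tool_rot: [[-0.003, -0.081, 0.997], [-0.003, 0.997, 0.081], [-1.0, -0.003, -0.003]]
ft_force: [-4.0, -0.6, 7.8]
grip_width: 0.0368
```

```bash

python3 -c "
from h import *
st()
im=env.get_image('side')[70:170,260:390,::-1]
cv2.imwrite('pics/r_side.png',cv2.resize(cv2.convertScaleAbs(im,alpha=1.7),None,fx=6,fy=6,interpolation=cv2.INTER_CUBIC))
st()"
```

```text
t 24.87 p [ 505.2 -259.6   73.2] toolx [-0.0026 -0.003  -1.    ] yaw 4.67 F [-4.05 -0.61  7.76] T [ 0.14  0.75 -0.04] w 36.8 v 2.13
t 24.92 p [ 505.4 -259.6   73.1] toolx [-0.0025 -0.0031 -1.    ] yaw 4.67 F [-3.24 -0.65  7.58] T [ 0.07  0.58 -0.05] w 37.2 v 0.4
```

View pics/r_side.png

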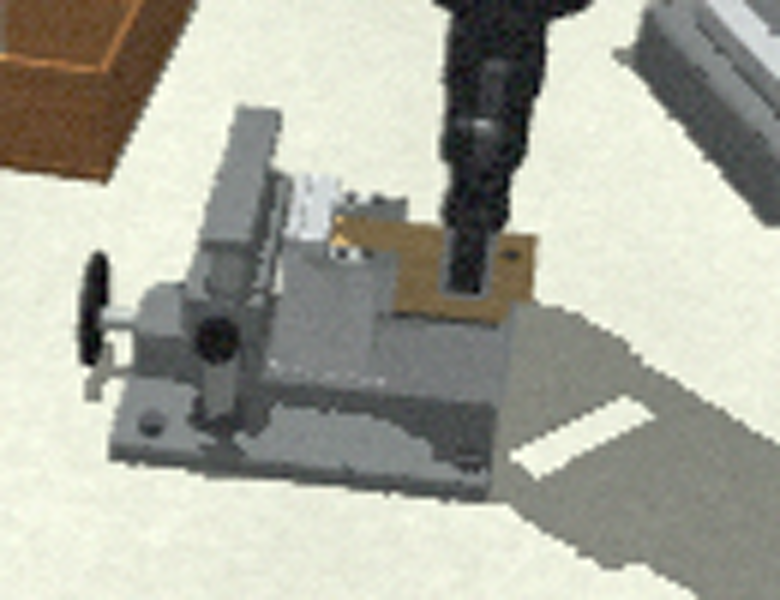

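Request:
play_rows:
  travel:
    - [0.2,0.05,-0.05]
    - [0.2,0.04,-0.05]
    - [0.1,0.02,-0.04]
  rotation:
    - [0.003,-0.002,0]
    - [0,0,0]
    - [0,0,0]
  claw: [3.0,3.0,3.0]

```text
time_s: 25.17
position: [0.5092, -0.2592, 0.0734]
tool_rot: [[-0.003, -0.082, 0.997], [-0.002, 0.997, 0.082], [-1.0, -0.002, -0.003]]
ft_force: [-4.3, 0.0, 7.5]
grip_width: 0.0373
```

```bash

python3 -c "
from h import *
st()"
```

```text
t 25.17 p [ 509.2 -259.2   73.4] toolx [-0.0028 -0.0018 -1.    ] yaw 4.68 F [-4.28  0.    7.47] T [ 0.07  0.8  -0.02] w 37.3 v 1.28
```

Request:
play_rows:
  travel:
    - [0.12,0.02,-0.03]
    - [0.05,0.01,-0.03]
  rotation:
    - [0.002,0,0]
    - [0,0,0]
  claw: [3.0,3.0]

```text
time_s: 25.33
position: [0.5102, -0.2592, 0.0739]
tool_rot: [[-0.005, -0.082, 0.997], [-0.001, 0.997, 0.082], [-1.0, -0.0, -0.005]]
ft_force: [-4.1, 0.8, 7.7]
grip_width: 0.037
```

```bash

python3 -c "
from h import *
st()"
```

```text
t 25.33 p [ 510.2 -259.2   73.9] toolx [-4.5e-03 -6.0e-04 -1.0e+00] yaw 4.7 F [-4.07  0.84  7.73] T [ 0.14  0.75 -0.01] w 37.0 v 0.72
```

Request:
play_rows:
  travel:
    - [0.12,0.02,-0.1]
    - [0.12,0.02,-0.05]
  rotation:
    - [0,-0.004,0]
    - [0,0,0]
  claw: [3.0,3.0]

```text
time_s: 25.5
position: [0.5117, -0.2591, 0.0735]
tool_rot: [[-0.002, -0.082, 0.997], [-0.002, 0.997, 0.082], [-1.0, -0.001, -0.002]]
ft_force: [-5.1, -0.8, 7.1]
grip_width: 0.0367
```

```bash

python3 -c "
from h import *
st()"
```

```text
t 25.5 p [ 511.7 -259.1   73.5] toolx [-0.0023 -0.0015 -1.    ] yaw 4.71 F [-5.07 -0.76  7.1 ] T [ 0.04  0.77 -0.01] w 36.7 v 2.03
```

Request:
play_rows:
  travel:
    - [0.1,0.02,-0.06]
    - [0.08,0.02,-0.04]
  rotation:
    - [0,-0.002,0]
    - [0,0,0]
  claw: [3.0,3.0]

```text
time_s: 25.67
position: [0.5126, -0.2591, 0.0736]
tool_rot: [[-0.002, -0.082, 0.997], [-0.003, 0.997, 0.082], [-1.0, -0.002, -0.002]]
ft_force: [-4.1, 0.3, 6.5]
grip_width: 0.0372
```

```bash

python3 -c "
from h import *
st()"
```

```text
t 25.67 p [ 512.6 -259.1   73.6] toolx [-0.0018 -0.0026 -1.    ] yaw 4.72 F [-4.12  0.29  6.47] T [0.13 0.71 0.01] w 37.2 v 1.11
```

Request:
play_rows:
  travel:
    - [0.1,0.02,-0.06]
    - [0.1,0.02,-0.04]
  rotation:
    - [0.002,-0.002,0]
    - [0,0,0]
  claw: [3.0,3.0]

```text
time_s: 25.83
position: [0.5137, -0.2591, 0.0737]
tool_rot: [[-0.002, -0.083, 0.997], [-0.001, 0.997, 0.083], [-1.0, -0.001, -0.002]]
ft_force: [-4.3, 0.4, 6.9]
grip_width: 0.0368
```

Request:
play_rows:
  travel:
    - [0.1,0.02,-0.05]
    - [0.1,0.02,-0.04]
  rotation:
    - [0,-0.002,0]
    - [0,0,0]
  claw: [3.0,3.0]

```text
time_s: 26.0
position: [0.5141, -0.2591, 0.0737]
tool_rot: [[-0.003, -0.083, 0.997], [-0.002, 0.997, 0.083], [-1.0, -0.002, -0.003]]
ft_force: [-8.5, -0.6, 8.6]
grip_width: 0.0369
```

```bash

python3 -c "
from h import *
st()"
```

```text
t 26.0 p [ 514.1 -259.1   73.7] toolx [-0.0033 -0.0022 -1.    ] yaw 4.75 F [-8.46 -0.58  8.58] T [-0.17  1.39 -0.04] w 36.9 v 1.87
```

Request:
play_rows:
  travel:
    - [0.06,0.01,0.03]
    - [0.03,0,0.03]
    - [0,0,0.03]
  rotation:
    - [0.001,-0.003,0]
    - [0,0,0]
    - [0,0,0]
  claw: [3.0,3.0,3.0]

```text
time_s: 26.25
position: [0.514, -0.2591, 0.0752]
tool_rot: [[-0.002, -0.082, 0.997], [-0.001, 0.997, 0.082], [-1.0, -0.001, -0.002]]
ft_force: [3.0, -0.1, -5.8]
grip_width: 0.0374
```

```bash

python3 -c "
from h import *
st()"
```

```text
t 26.25 p [ 514.  -259.1   75.2] toolx [-0.0023 -0.0011 -1.    ] yaw 4.73 F [ 3.01 -0.11 -5.76] T [-0.05 -0.4  -0.01] w 37.4 v 0.33
```

Request:
play_rows:
  travel:
    - [0,0,0.05]
    - [0,0,0.0]
  rotation:
    - [0,0,0]
    - [0,0,0]
  claw: [3.0,3.0]

```text
time_s: 26.42
position: [0.514, -0.2591, 0.075]
tool_rot: [[-0.003, -0.082, 0.997], [-0.001, 0.997, 0.082], [-1.0, -0.001, -0.003]]
ft_force: [-1.0, -0.3, 3.6]
grip_width: 0.0371
```

```bash

python3 -c "
from h import *
st()"
```

```text
t 26.42 p [ 514.  -259.1   75. ] toolx [-2.6e-03 -8.0e-04 -1.0e+00] yaw 4.73 F [-1.01 -0.26  3.6 ] T [0.04 0.13 0.01] w 37.1 v 0.04
```

Request:
play_rows:
  travel:
    - [0.08,0.01,0]
    - [0,0,0.0]
  rotation:
    - [0,-0.002,0]
    - [0,0,0]
  claw: [3.0,3.0]

```text
time_s: 26.58
position: [0.514, -0.2591, 0.0751]
tool_rot: [[-0.003, -0.083, 0.997], [-0.001, 0.997, 0.083], [-1.0, -0.0, -0.003]]
ft_force: [0.6, 0.2, -1.6]
grip_width: 0.0372
```

```bash

python3 -c "
from h import *
st()"
```

```text
t 26.58 p [ 514.  -259.1   75.1] toolx [-2.8e-03 -7.0e-04 -1.0e+00] yaw 4.74 F [ 0.56  0.22 -1.58] T [ 0.02 -0.21  0.03] w 37.2 v 0.09
```

Request:
play_rows:
  travel:
    - [0,0,0]
    - [0,0,0]
    - [0,0,0]
    - [0,0,0.0]
    - [0,0,0.0]
  rotation:
    - [0,0,0]
    - [0,0,0]
    - [0,0,0]
    - [0,0,0]
    - [0,0,0]
  claw: [3.8,4.2,4.8,5.4,5.6]

```text
time_s: 27.0
position: [0.5146, -0.2589, 0.0749]
tool_rot: [[-0.002, -0.083, 0.997], [-0.001, 0.997, 0.083], [-1.0, -0.0, -0.002]]
ft_force: [-0.1, 0.3, -0.4]
grip_width: 0.0559
```

```bash

python3 -c "
from h import *
st()
cv2.imwrite('pics/s_wrist.png',env.get_image('wrist')[:,:,::-1])"
```

```text
t 27.0 p [ 514.6 -258.9   74.9] toolx [-1.7e-03 -5.0e-04 -1.0e+00] yaw 4.74 F [-0.14  0.34 -0.38] T [ 0.01  0.04 -0.  ] w 55.9 v 0.23
```

View pics/s_wrist.png

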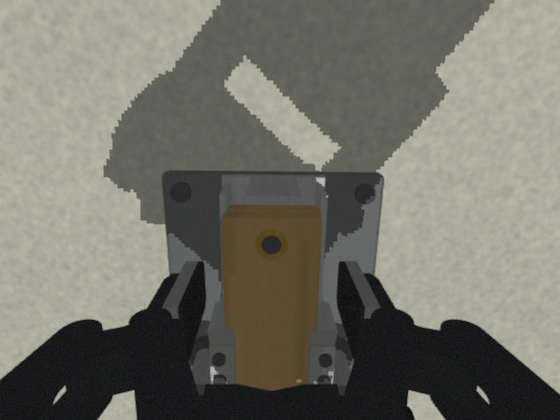

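Request:
play_rows:
  travel:
    - [0,0,2.0]
    - [0,0,3.5]
    - [0,0,3.5]
    - [0,0,3.0]
    - [-2,2,2]
    - [-3,2,0]
    - [-3,2,0]
    - [0,0,0]
    - [0,0,0]
  rotation:
    - [0,0,0]
    - [0,0,0]
    - [0,0,0]
    - [0,0,0]
    - [0,0,0]
    - [0,0,0]
    - [0,0,0]
    - [0,0,0]
    - [0,0,0]
  claw: [5.6,5.6,5.6,5.6,5.6,5.6,5.6,5.6,5.6]

```text
time_s: 27.8
position: [0.4301, -0.1953, 0.2208]
tool_rot: [[-0.001, -0.083, 0.997], [-0.0, 0.997, 0.083], [-1.0, -0.0, -0.001]]
ft_force: [-0.3, 0.1, 0.1]
grip_width: 0.056
```

```bash

python3 - <<'E'
from h import *
st()
c=cam('wrist');im=env.get_image('wrist');cv2.imwrite('pics/t_wrist.png',im[:,:,::-1])
hsv=cv2.cvtColor(im,cv2.COLOR_RGB2HSV);m=cv2.inRange(hsv,np.array((8,90,25),np.uint8),np.array((25,255,255),np.uint8))
for k in cv2.findContours(m,cv2.RETR_EXTERNAL,cv2.CHAIN_APPROX_NONE)[0]:
    if cv2.contourArea(k)>300: print(cv2.boundingRect(k))
full=env.get_image('side');cv2.imwrite('pics/t_full.png',full[:,:,::-1])
cv2.imwrite('pics/t_side.png',cv2.resize(cv2.convertScaleAbs(full[70:170,260:390,::-1],alpha=1.7),None,fx=6,fy=6,interpolation=cv2.INTER_CUBIC))
s=cam('side')
for r,p in wood('side',full,s): print(p.round(),np.round(r[0],1))
E
```

```text
t 27.8 p [ 430.1 -195.3  220.8] toolx [-1.2e-03 -4.0e-04 -1.0e+00] yaw 4.75 F [-0.27  0.1   0.1 ] T [-0.02 -0.08  0.01] w 56.0 v 4.41
(164, 243, 53, 93)
(448, 219, 47, 42)
[236. 352.] [572.3 368. ]
[ 26. 274.] [993.6 332.2]
[326. 211.] [481.2  23.9]
[185. 218.] [766.3 116.5]
[230. 123.] [ 782.1 -243.3]
[331. 113.] [ 531.7 -365.1]
[246.  60.] [ 863.1 -632. ]
[259.  59.] [ 829.6 -656.2]
```

View pics/t_wrist.png

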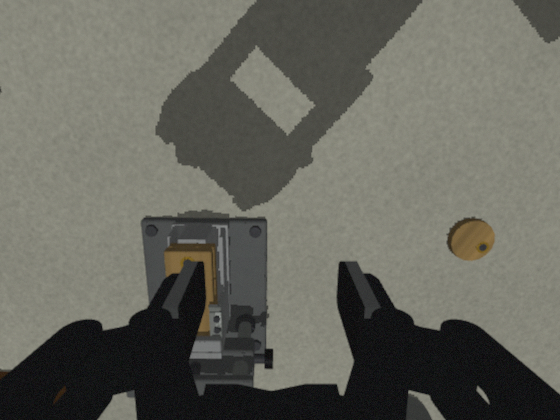

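View pics/t_side.png

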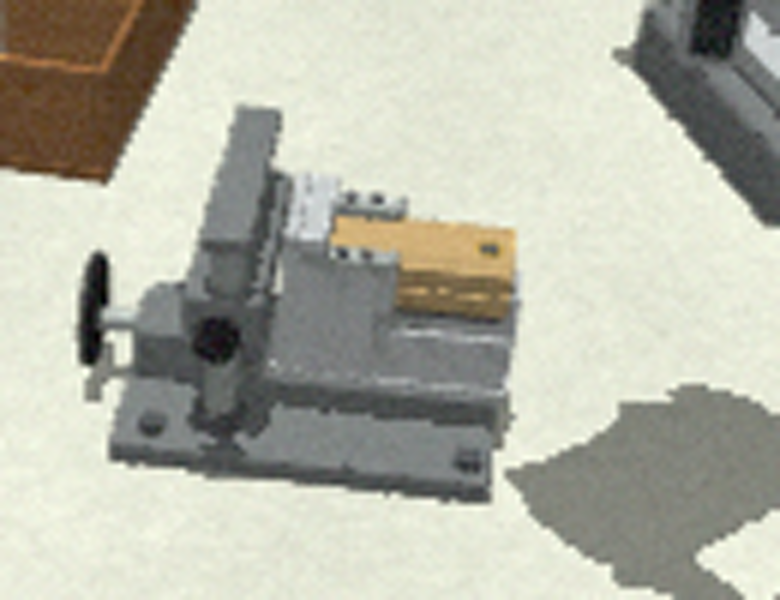

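View pics/t_full.png

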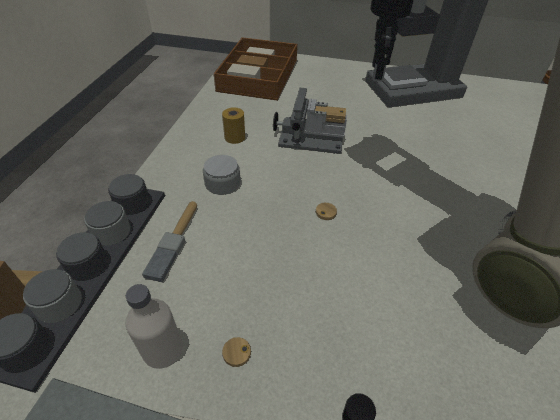

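Both blanks are stacked flush under the lips, and the bystanders are where they were. I'll settle the arm and hand in.

Request:
play_rows:
  travel:
    - [0,0,0]
    - [0,0,0]
    - [0,0,0]
  rotation:
    - [0,0,0]
    - [0,0,0]
    - [0,0,0]
  claw: [5.6,5.6,5.6]

```text
time_s: 28.15
position: [0.4326, -0.1973, 0.2198]
tool_rot: [[-0.002, -0.083, 0.997], [0.0, 0.997, 0.083], [-1.0, 0.0, -0.002]]
ft_force: [-1.2, -0.6, -0.9]
grip_width: 0.056
```

```bash

python3 -c "
from h import *
st();print(env.close_job())"
```

```text
t 28.15 p [ 432.6 -197.3  219.8] toolx [-1.8e-03  2.0e-04 -1.0e+00] yaw 4.74 F [-1.18 -0.6  -0.85] T [-0.05  0.05 -0.04] w 56.0 v 0.96
the job is handed in; nothing more can be done
None
```

I loaded both blanks into the cassette, one at a time and plain end first, and handed the job in at 28 s of the 67 s allowed.

- **Height:** I felt the plate with the first blank; the lips' underside came out at about 82–83 mm above the bench. Each blank was pressed 12–13 mm below that (10 mm needed, sill at 14.5 mm).
- **Home:** Each blank was slid back until it stopped against the back plate at about 9 N. The tool stopped within 0.5 mm of the same place both times. I then raised each blank to the lips and opened the fingers.
- **Final pictures:** Both blanks are stacked flush under the lips. The two round blanks and the brush handle measure the same as at the start, and the other bystanders look unmoved in the side picture.

**What went less well:**
- **Spring lift:** While I slid the second blank, the spring lifted it about 2–3 mm just inside the lips' flare. I stopped and pressed it down again before going on; the forces showed no jam.
- **Lip contact:** Raising it to the lips touched them with a brief push of about 6 N.
- **Side offset:** It came home about 1 mm to one side of the first, which is within the cheeks' clearance.

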